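Mix the control vials end over end

TASK

The haematology controls have to be mixed by inversion before use, and the mixer's drive is off, so turn it by hand: turn the rotor until the carrier's lid and the red index marks, now turned away to the back or underneath, are straight at the top, open the clear lid and move every white control vial from the blue rack into a carrier pocket of its own, standing upright. Shut the lid and press it down fully home, then gently turn the rotor right over until the vials hang upside down, and bring it round again until the lid and red marks are straight at the top, lid still shut and all vials in their pockets. Leave the amber oil bottle and the yellow-lidded specimen cup where they stand.

Things in the scene. Friction and masses are not known exactly. Their poses are not given: they have to be found in the camera images.
- mixer: end-over-end vial mixer, fixed: grey base slab 170 x 330 x 18 mm, white drive housing on its left end (+y; 50 mm wide, 105 mm deep, top at 186 mm), slim white bearing post on its right end (top at 172 mm), rotor between them. Origin at the centre of the underside; y axis parallel to the axle, x axis to the far side (away from the robot at yaw 0)
- axle (a point): rotor centre on its axle, 155 mm above the bench, fixed, axes as the mixer's. Rotor: two grey end wheels of 85 mm radius, 174 mm apart inside, joined by the vial carrier and five round steel tie bars parallel to the axle, 10 mm thick, bar middles 78 mm from the axle, open between them; a steel counterweight opposite the carrier reaches 53 mm from the axle
- rotor (a joint): rotor angle (rad, endless): 0 or any multiple of 2 pi with lid, carrier mouth and red marks straight at the top, under the black pointers; grows as the top moves to the mixer's +x. Stiff, stays where left; takes 1.1 N m (14 N on a tie bar). Push it by a tie bar or the lid handle from above. Tie bars sit at 66, 120, 180, 240, 294 degrees from the marks, counted the way the joint grows
- carrier_floor (a point): middle of the floor of the white vial carrier, 20 mm from the axle; turns with the rotor, z points out through the open mouth to the lid (straight up at rotor angle 0), y along the axle. Four square pockets in a row along y, each 36 x 36 mm, 26 mm deep, 41 mm apart; the lid's underside is 68 mm from the floor. Red marks on both end wheels lie in its +z direction
- pocket0 (a point): centre of the floor of pocket 0 (counted from the mixer's +y end to its -y end), turns with the rotor, axes as carrier_floor
- pocket1 (a point): centre of the floor of pocket 1 (counted from the mixer's +y end to its -y end), turns with the rotor, axes as carrier_floor
- pocket2 (a point): centre of the floor of pocket 2 (counted from the mixer's +y end to its -y end), turns with the rotor, axes as carrier_floor
- pocket3 (a point): centre of the floor of pocket 3 (counted from the mixer's +y end to its -y end), turns with the rotor, axes as carrier_floor
- lid (a joint): angle of the clear lid (rad): 0 shut fully home, up to 1.8 open; starts shut. With the rotor at 0 it is hinged along its near (-x) edge and swings up and over towards the robot. Stiff hinge that stays at any angle, 0.14 N m (2 to 3 N at the handle). Plate 4 mm thick, 168 mm wide, reaching 78 mm from the hinge. Opens by lifting the handle or pushing it towards the hinge
- lid_hinge (a point): middle of the lid's hinge line, parallel to the axle: 55 mm to the -x side of and 88 mm above the axle when the rotor is at 0; turns with the lid, x along the lid plate from hinge to free edge, z out of its outer face
- lid_handle (a point): middle of the lid's red bar handle: round bar 10 mm thick, 90 mm long along y (72 mm clear between its two posts), 60 mm from the hinge along the plate, 34 mm above the hinge line (30 mm over the plate's outer face), 122 mm from the axle when shut; moves with the lid, axes as lid_hinge
- vial_a: first control vial: white squat round bottle 31 mm across (straight sides up to 55 mm), 66 mm tall over its purple cap (21 mm across); origin at the centre of its underside, z up through the cap; weighs 30 g. Starts in any pocket of the blue vial rack; may be absent
- vial_b: second control vial: white squat round bottle 31 mm across (straight sides up to 51 mm), 62 mm tall over its purple cap (21 mm across); origin at the centre of its underside, z up through the cap; weighs 30 g. Starts in any pocket of the blue vial rack; may be absent
- vial_c: third control vial: white squat round bottle 31 mm across (straight sides up to 55 mm), 66 mm tall over its purple cap (21 mm across); origin at the centre of its underside, z up through the cap; weighs 30 g. Starts in any pocket of the blue vial rack; may be absent
- vial_d: fourth control vial: white squat round bottle 31 mm across (straight sides up to 51 mm), 62 mm tall over its purple cap (21 mm across); origin at the centre of its underside, z up through the cap; weighs 30 g. Starts in any pocket of the blue vial rack; may be absent
- vial_rack: loose blue rack that the vials start in, 45 x 168 x 22 mm, 250 g: four square pockets 37 x 37 mm in a row along its y axis, 41 mm apart, floor 4 mm above the bench, walls 4 mm thick and 22 mm high; origin at the centre of its underside
- oil_bottle: bystander: small amber bottle with a black cap, 27 mm across, 60 mm tall; origin at the centre of its underside
- specimen_cup_c: bystander: clear cup with a yellow screw lid, 60 mm across, 64 mm tall; origin at the centre of its underside
Mind the look-alikes: they are no part of the job. What is shaped like the vial_c but pink or turquoise is not meant.

How it is judged (in metres and radians):
On the way, in this order (a step that is already met when the one before it is completed fails the run):
1. the rotor is turned so that the carrier, lid and red marks are at the top (within 8 degrees) (angle between carrier_floor's own z axis and vertical below 0.14 rad), for 0.3 s.
2. every vial stands in a pocket of the carrier (x of vial_a in the frame of carrier_floor between -0.014 and 0.014 m and y of vial_a in the frame of carrier_floor between -0.084 and 0.084 m and z of vial_a in the frame of carrier_floor between -0.008 and 0.016 m and angle between the z axis of each of vial_a, vial_b, vial_c, vial_d and the z axis of carrier_floor, either way round below 0.5 rad and x of vial_b in the frame of carrier_floor between -0.014 and 0.014 m and y of vial_b in the frame of carrier_floor between -0.084 and 0.084 m and z of vial_b in the frame of carrier_floor between -0.008 and 0.016 m and x of vial_c in the frame of carrier_floor between -0.014 and 0.014 m and y of vial_c in the frame of carrier_floor between -0.084 and 0.084 m and z of vial_c in the frame of carrier_floor between -0.008 and 0.016 m and x of vial_d in the frame of carrier_floor between -0.014 and 0.014 m and y of vial_d in the frame of carrier_floor between -0.084 and 0.084 m and z of vial_d in the frame of carrier_floor between -0.008 and 0.016 m), for 0.3 s.
3. the lid is shut and pressed fully home over the vials (all of step 2 and value of joint lid below 0.035 rad), for 0.3 s.
4. the rotor is turned right over (within 25 degrees of upside down), the lid staying shut (angle between carrier_floor's own z axis and vertical above 2.7 rad and value of joint lid below 0.1 rad), for 0.3 s.
At the end, for the whole second after the job is handed in: The carrier, lid and red marks are straight at the top again (within 8 degrees), the lid is shut (within 0.05 rad), every vial present stands right way up on the floor of a pocket (within 16 mm of it), and the rotor is at rest (all of step 2 and angle between carrier_floor's own z axis and vertical below 0.14 rad and value of joint lid below 0.05 rad and velocity of joint rotor between -0.05 and 0.05 rad/s); the robot touches nothing.
It fails at once if the rotor is spun hard (faster than one turn a second) instead of turned gently (velocity of joint rotor above 6.3 rad/s or velocity of joint rotor below -6.3 rad/s).
It fails at once if the oil bottle or the specimen cup is moved more than 3 cm (distance of any of oil_bottle, specimen_cup_c from where it was at the start of the episode above 0.03 m).
Of vial_a, vial_b, vial_c, vial_d only 2 to 4 are there at a start; the rules pass over those that are not, and their reading is None.
At some moment in a run one of vial_rack may be knocked a few centimetres aside while the robot is not near it.
It also fails if it takes over 210 s, if anything falls off the work surface, if the arm or the gripper's body presses on something with over 40 N, if the wrist force passes 120 N, or if a joint passes its speed limit or range.

ROBOT

A 6-joint arm with a two-finger parallel gripper is mounted at the origin on a cart in front of the work surface, level with it; the furniture and walls round the work are solid. World frame = base frame: x ahead of the robot, y to its left, z up, the work surface at z = 0. Lengths are in mm, angles in rad, forces in N, time in s.
With the tool pointing down it reaches from about 275 to 1000 mm from the base axis. Payload 8.4 kg.
Tool frame: the origin (TCP) lies where the fingers leave the gripper's body, on its centre line; the fingertips stand 73 mm ahead of it and the grasp point (between the pads) lies 54 mm ahead of it (grip_point_offset is the distance from the TCP to the grasp point, in mm); z points along the fingers, y is the direction in which the jaws open and shut (so a half turn about z gives the same grasp; the last joint's range is limited). The gripper opens to 85 mm and grips with 20 to 120 N. Pads are 22 mm wide; open, the fingers measure 114 mm over their backs; the gripper's body (76 mm by 85 mm) begins 54 mm behind the grasp point. The pads swing forward as they close: fully open they stand 13 mm farther back than shut.
Start: joints at [-1.336, 0.353, 1.633, -0, 1.155, -0.002], TCP at [146.619, -607.562, 303.881] pointing down, gripper open.
Joint ranges: [-2.63, 2.63], [-0.92, 2.1], [0.06, 2.66], [-1.3, 4.44], [0, 2.69], [-3.02, 3.02]. Speed limits (rad/s): [2.22, 2.22, 2.79, 3.14, 3.14, 3.14].

INTERFACE

Orientations are given as [roll, pitch, yaw] about the fixed x, y, z axes, in that order (R = Rz(yaw) Ry(pitch) Rx(roll)).
In Python, from rig import sense, grab_frame, sign_off, grip_point_offset gives the robot as it stands. The module is installed in compiled form; this text tells all that it offers.
- The arm moves only by the tool drive_tool, never from a script. Its argument "targets" is one flat list of numbers, 7 for each row, row after row: the shift along the tool's x, y, z in m, then the turn, a rotation vector about the tool's x, y, z in rad, then the opening, from 0 (shut) to 1 (fully open). In form: [tx, ty, tz, wx, wy, wz, grip, tx, ty, tz, wx, wy, wz, grip, ...]. A call has 1 to 12 rows; each row is the pose to reach, as a shift and turn from the pose commanded when the call began, along the tool's axes at that moment; what a row does not reach only later rows make up. A row lasts 1/12 s, in which the tool goes at most 41.7 mm and 7.16 degrees, less where a joint would pass 70% of its speed; a pose out of reach is approached as far as the arm can. A call with a gripper value outside its range is refused whole. The fingers move at their own pace and stop on an object; "force" is the grip in N (left out, the last holds). Time passes only in rows, so rows that repeat a pose let the fingers close. It gives the time, the measured TCP pose, the force and the opening at its end, in the units of the state.
- sense(): the state, without advancing time (a new reading comes with each control period).
- grab_frame(name): name is "scene" or "side" or "wrist"; returns a dict with "color" (400x640x3 uint8, blue, green, red), "vertical_fov" (degrees; the focal length in pixels is half the picture's height over the tangent of half this angle, whatever the lens; pixels are square), "cx", "cy" (the principal point, pixels), "k1" (the pictures are not rectified: a ray, as slopes to the right and down, at radius r is drawn at 1 + k1 r^2 times it, then the intrinsics apply), "world_from_camera" (4x4, takes a point from camera to world coordinates). Camera axes: x right, y down, z forward; pixel columns grow to the right and rows downward; lengths in mm; the calibration is good to about 2 mm. A picture is of the moment at which its call begins. There is no depth.
- sign_off(): hands the job in, once; it reports no verdict.
The state is a dict: "clock": time; "qpos": joint angles; "qvel": joint speeds; "joint_efforts": joint torques, N m; "eef_pos": TCP position; "tcp_rot": TCP orientation; "contact_force": force on the tool from outside, world axes, zero at the start; "wrist_torque": the same for the moment, N m; "opening": opening from 0.0 (shut) to 1.0 (fully open).
Only numpy, scipy, OpenCV 4.12 (cv2) and the standard library are available. Lean on these libraries where they do the work, as an engineer would, in place of code of your own. Each camera call takes 0.05 s, during which the arm holds its last target. There are 200 camera calls.

## Working session

There is one attempt and no reset: what is moved stays moved. The work goes in short steps, Python scripts to look and compute and a tool call to move; the robot and the scene stay as the last step left them, time stands still between calls to the robot, and variables do not carry over. Pictures are saved under pics/ and viewed, about 12 in all and at most 16, crops included, and the job is handed in when it is done.

Besides the shell and the picture viewer there is one more tool, called by a JSON object that holds its "api" and its "payload", one argument or row to a line. drive_tool: Moves the arm, as the interface text tells. Its arguments: {"type":"object","properties":{"targets":{"type":"array"},"force":{"type":"number"}},"required":["targets"]}

```bash
mkdir -p pics; cat > h.py <<'E'
import numpy as np, cv2
from rig import sense, grab_frame, sign_off, grip_point_offset
from scipy.spatial.transform import Rotation as R
def cam(name):
    f=grab_frame(name); h=f["color"].shape[0]
    f["f"]=h/2/np.tan(np.radians(f["vertical_fov"]/2)); f["T"]=np.array(f["world_from_camera"]); return f
def save(f,n,crop=None,s=1):
    im=f["color"]
    if crop: x0,y0,x1,y1=crop; im=im[y0:y1,x0:x1]
    cv2.imwrite("pics/"+n,cv2.resize(im,None,fx=s,fy=s,interpolation=cv2.INTER_CUBIC))
def ray(f,u,v):
    K=np.array([[f["f"],0,f["cx"]],[0,f["f"],f["cy"]],[0,0,1]])
    d=np.array([(u-f["cx"])/f["f"],(v-f["cy"])/f["f"]]); s=d.copy()
    for _ in range(30): s=d/(1+f["k1"]*(s@s))
    return f["T"][:3,3], f["T"][:3,:3]@np.array([s[0],s[1],1.])
def onz(f,u,v,z):
    o,d=ray(f,u,v); return o+d*(z-o[2])/d[2]
def proj(f,p):
    c=f["T"][:3,:3].T@(np.asarray(p,float)-f["T"][:3,3]); s=c[:2]/c[2]; s=s*(1+f["k1"]*(s@s))
    return s*f["f"]+[f["cx"],f["cy"]]
def tri(f1,p1,f2,p2):
    o1,d1=ray(f1,*p1);o2,d2=ray(f2,*p2)
    t=np.linalg.lstsq(np.c_[d1,-d2],o2-o1,rcond=None)[0]
    a,b=o1+d1*t[0],o2+d2*t[1]; return (a+b)/2,np.linalg.norm(a-b)
def st():
    s=sense(); print({k:np.round(s[k],3).tolist() for k in ("clock","qpos","eef_pos","tcp_rot","contact_force","opening")})
E
python3 - <<'E'
from h import *
for n in ("scene","side","wrist"):
    f=cam(n); save(f,n+"0.png"); print(n,f["T"].round(2).tolist(),f["f"],f["cx"],f["cy"],f["k1"])
st(); print(sense()["tcp_rot"],grip_point_offset)
E
```

```text
scene [[0.56, -0.44, 0.71, -429.94], [-0.83, -0.29, 0.47, -858.57], [0.0, -0.85, -0.53, 842.99], [0.0, 0.0, 0.0, 1.0]] 517.3763315761338 322.6117809737252 202.95779081544157 0.007691950411462814
side [[0.6, -0.5, 0.62, -185.74], [-0.8, -0.39, 0.46, -772.71], [0.01, -0.78, -0.63, 846.85], [0.0, 0.0, 0.0, 1.0]] 396.870219238208 315.7338671708238 198.93350783042686 -0.0651804073536344
wrist [[0.23, -0.92, -0.32, 229.64], [-0.97, -0.22, -0.08, -586.84], [-0.0, 0.33, -0.95, 374.15], [0.0, 0.0, 0.0, 1.0]] 350.87034974222723 319.8011431566723 194.58236040866637 0.013621663789050106
{'clock': 0.15, 'qpos': [-1.336, 0.354, 1.634, 0.0, 1.155, -0.002], 'eef_pos': [146.574, -607.293, 303.311], 'tcp_rot': [-3.141, -0.0, 0.237], 'contact_force': [0.548, -0.035, 0.897], 'opening': 0.998}
[-3.14052939e+00 -1.00216693e-05  2.36827966e-01] 53.900000000000006
```

View pics/scene0.png

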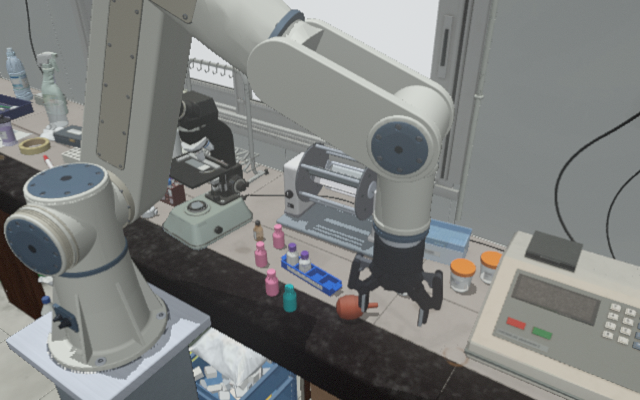

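View pics/side0.png

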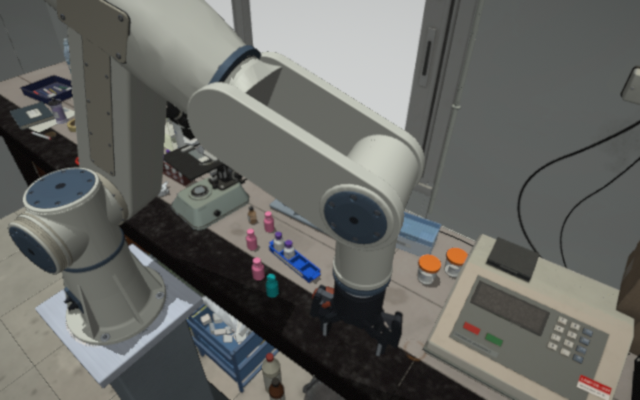

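Scene shows two white purple-capped vials at (291,252), (304,262) in the blue rack; look-alikes are pink (278,236), (261,254), (272,283) and turquoise (290,298); the oil bottle is at (258,230); the mixer is at about (330,190), partly behind the arm.

```bash
python3 - <<'E'
from h import *
f=cam("scene"); save(f,"crop1.png",(230,130,490,330),3)
for n,u,v,z in (("vial1cap",291,246,64),("vial2cap",304,256,64),("rackL",283,262,20),("rackR",341,288,20),("slabFrontL",278,222,18),("oil",258,222,60),("housing top",300,153,186),("post",370,190,172),("turq",290,288,66),("pink",278,228,66),("pink2",261,244,66),("pink3",271,272,66),("microscope base",200,235,30)):
    print(n,onz(f,u,v,z).round(0))
E
```

```text
vial1cap [ 400. -207.   64.]
vial2cap [ 385. -259.   64.]
rackL [ 381. -195.   20.]
rackR [ 379. -370.   20.]
slabFrontL [520. -69.  18.]
oil [442. -64.  60.]
housing top [641. -64. 186.]
post [ 591. -322.  172.]
turq [ 269. -302.   66.]
pink [ 443. -133.   66.]
pink2 [ 362. -141.   66.]
pink3 [ 290. -231.   66.]
microscope base [339.  56.  30.]
```

View pics/crop1.png

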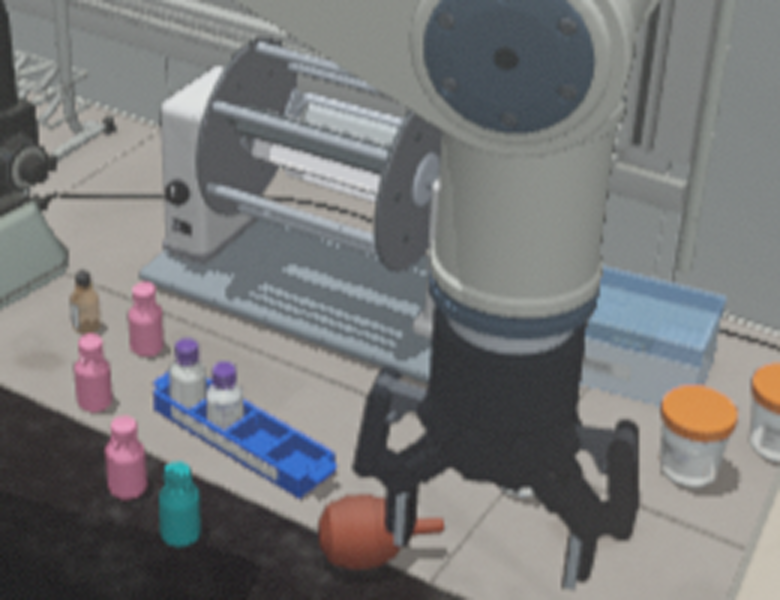

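Of the candidates only (291,252) and (304,262) are white with purple caps, and the crop confirms it (pink x3, turquoise x1 rejected). So there are two vials. I'll move over to the mixer for a close look with the wrist camera.

{"api": "drive_tool", "payload": {
  "targets": [0.15, -0.1, -0.116, 0, 0, -0.4, 1, 0.4026, -0.2905, -0.116, 0, 0, -1.333, 1, 0.4026, -0.2905, -0.116, 0, 0, -1.333, 1, 0.4026, -0.2905, -0.116, 0, 0, -1.333, 1, 0.4026, -0.2905, -0.116, 0, 0, -1.333, 1, 0.4026, -0.2905, -0.116, 0, 0, -1.333, 1, 0.4026, -0.2905, -0.116, 0, 0, -1.333, 1, 0.4026, -0.2905, -0.116, 0, 0, -1.333, 1, 0.4026, -0.2905, -0.116, 0, 0, -1.333, 1, 0.4026, -0.2905, -0.116, 0, 0, -1.333, 1, 0.4026, -0.2905, -0.116, 0, 0, -1.333, 1, 0.4026, -0.2905, -0.116, 0, 0, -1.333, 1]
}}

```text
clock: 1.2
eef_pos: [462.7, -238.2, 417.9]
tcp_rot: [3.141, 0.0, 1.575]
contact_force: [1.4, -1.0, 0.3]
opening: 1.004
```

{"api": "drive_tool", "payload": {
  "targets": [0, 0, 0, 0, 0, 0, 1, 0, 0, 0, 0, 0, 0, 1, 0, 0, 0, 0, 0, 0, 1]
}}

```text
clock: 1.45
eef_pos: [461.7, -240.0, 417.1]
tcp_rot: [-3.141, 0.0, 1.571]
contact_force: [-1.3, -0.1, -0.6]
opening: 1.001
```

```bash
python3 - <<'E'
from h import *
f=cam("wrist"); save(f,"w1.png"); print(f["T"].round(2).tolist()); st()
E
```

```text
[[1.0, 0.0, -0.0, 462.96], [-0.0, -0.95, -0.33, -155.04], [-0.0, 0.33, -0.95, 487.96], [0.0, 0.0, 0.0, 1.0]]
{'clock': 1.5, 'qpos': [-0.483, 0.094, 1.713, -0.0, 1.336, -0.482], 'eef_pos': [461.227, -240.478, 416.933], 'tcp_rot': [-3.14, -0.0, 1.569], 'contact_force': [0.248, -0.384, 0.353], 'opening': 1.0}
```

View pics/w1.png

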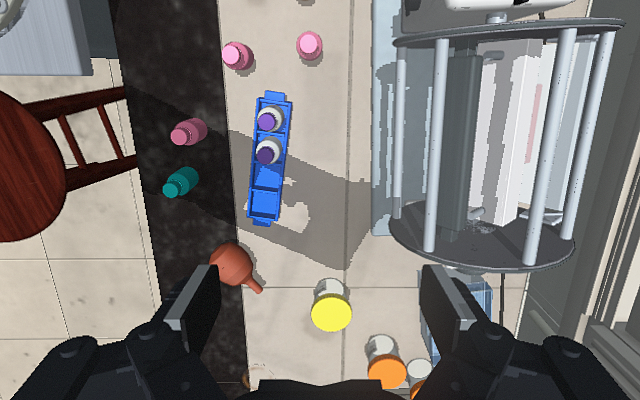

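Wrist view shows the rack with two vials' caps at (267,122), (265,155) and two empty pockets, the yellow cup at (331,313), and the rotor at right with bars near columns 400, 432, 550, 590. The counterweight faces up/near and the white carrier is at the back.

```bash
python3 - <<'E'
from h import *
f=cam("wrist"); save(f,"w1c.png",(365,0,640,290),2.05)
for n,u,v,z in (("slab a",372,5,18),("slab b",374,234,18),("cup",331,313,64),("cap1",267,122,66),("cap2",265,155,66),("rackTL",259,97,22),("rackTR",291,101,22),("rackBL",247,220,22),("rackBR",279,223,22)):
    print(n,onz(f,u,v,z).round(1))
E
```

```text
slab a [524.6 -79.5  18. ]
slab b [ 542.  -379.6   18. ]
cup [ 478.2 -483.2   64. ]
cap1 [ 399.8 -210.3   66. ]
cap2 [ 395.3 -250.1   66. ]
rackTL [ 384.6 -184.4   22. ]
rackTR [ 425.4 -189.4   22. ]
rackBL [ 357.3 -355.3   22. ]
rackBR [ 403.2 -360.1   22. ]
```

View pics/w1c.png

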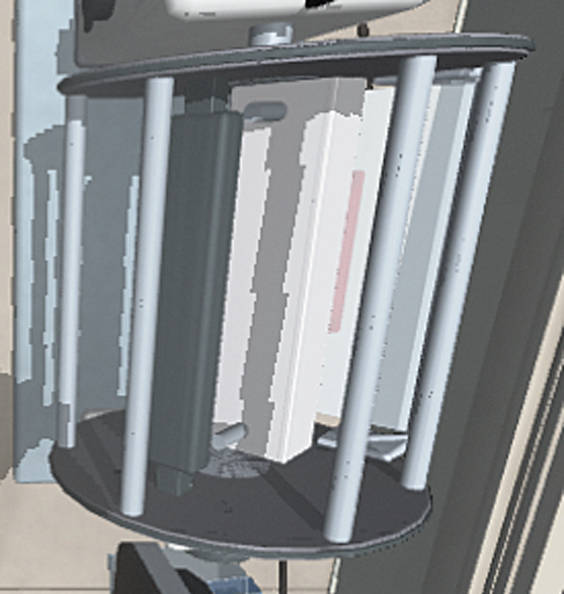

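```bash
python3 - <<'E'
from h import *
from scipy.optimize import least_squares
from itertools import permutations
f=cam("wrist")
px=np.array([[[75,95],[66,447]],[[158,80],[132,515]],[[420,58],[339,541]],[[500,65],[413,488]]])/2.05+[365,0]
A=np.radians([66,120,180,240,294])
def model(p,ids):
    X,Y,yaw,th=p; out=[]
    c,s=np.cos(yaw),np.sin(yaw)
    for i in ids:
        a=A[i]+th
        for y in (87,-87):
            l=np.array([78*np.sin(a),y]); out.append(proj(f,[X+c*l[0]-s*l[1],Y+s*l[0]+c*l[1],155+78*np.cos(a)]))
    return np.array(out)
res=[]
for ids in permutations(range(5),4):
    for t in np.arange(0,6.28,.8):
        r=least_squares(lambda p:(model(p,ids)-px.reshape(-1,2)).ravel(),[620,-215,0.05,t],loss="soft_l1")
        res.append((r.cost,ids,r.x))
res.sort(key=lambda r:r[0])
for r in res[:20:2]: print(round(r[0],1),r[1],r[2][:3].round(3),np.degrees(r[2][3]).round(1)%360)
b=res[0]; print((model(b[2],b[1])-px.reshape(-1,2)).round(1).tolist())
E
```

```text
6.0 (1, 2, 3, 4) [ 6.17647e+02 -2.17217e+02  4.40000e-02] 129.6
6.0 (1, 2, 3, 4) [ 6.17647e+02 -2.17217e+02  4.40000e-02] 129.6
6.0 (1, 2, 3, 4) [ 6.17647e+02 -2.17217e+02  4.40000e-02] 129.6
6.0 (1, 2, 3, 4) [ 6.17647e+02 -2.17217e+02  4.40000e-02] 129.60000000000002
10.5 (0, 1, 2, 3) [ 6.19150e+02 -2.16888e+02  4.20000e-02] 188.1
10.5 (0, 1, 2, 3) [ 619.15  -216.888    6.326] 188.10000000000002
10.5 (0, 1, 2, 3) [ 6.19150e+02 -2.16888e+02  4.20000e-02] 188.1
10.5 (0, 1, 2, 3) [ 619.15  -216.888  -75.356] 188.09999999999854
63.4 (1, 0, 3, 4) [ 6.17666e+02 -2.17093e+02  4.10000e-02] 129.9
63.4 (1, 0, 3, 4) [ 6.17666e+02 -2.17093e+02  4.10000e-02] 129.9
[[1.1, 1.3], [0.5, -0.7], [1.4, 0.5], [0.6, -1.3], [-0.5, 1.1], [-0.9, -1.7], [-0.6, -0.2], [-0.6, -1.2]]
```

The fit is clean (about 1 px). Axle at (617.6, -217.2), mixer yaw 0.044, rotor at about 130° (carrier at the back, underneath). Plan: push in the + direction with tie bar 180, then bar 66, and finish with the lid handle, since that direction presses the lid shut.

```bash
cat >> h.py <<'E'
AX=np.array([617.6,-217.2]); YAW=0.045
def mix(p):
    d=np.asarray(p)[:2]-AX; c,s=np.cos(YAW),np.sin(YAW); return np.array([c*d[0]+s*d[1],-s*d[0]+c*d[1]])
def world(m):
    c,s=np.cos(YAW),np.sin(YAW); return AX+np.array([c*m[0]-s*m[1],s*m[0]+c*m[1]])
def shifts(pts,start=None):
    "pts: mixer x,y and world z of the TCP -> tool shifts (m) with the tool along the mixer"
    e=sense()["eef_pos"]; m=[*mix(e),e[2]] if start is None else start
    for p in pts: print(np.round([(p[1]-m[1])/1e3,(p[0]-m[0])/1e3,(m[2]-p[2])/1e3],3).tolist())
E
python3 - <<'E'
from h import *
P=[(78*np.sin(a)-19.5,0,155+78*np.cos(a)+58) for a in np.radians([-50,-40,-30,-20,-10,0,10,20,30,40,50,60])]
shifts(P,[-92,0,263])
E
```

```text
[0.0, 0.013, -0.0]
[0.0, 0.022, -0.01]
[0.0, 0.034, -0.018]
[0.0, 0.046, -0.023]
[0.0, 0.059, -0.027]
[0.0, 0.072, -0.028]
[0.0, 0.086, -0.027]
[0.0, 0.099, -0.023]
[0.0, 0.112, -0.018]
[0.0, 0.123, -0.01]
[0.0, 0.132, -0.0]
[0.0, 0.14, 0.011]
```

{"api": "drive_tool", "payload": {
  "targets": [0.005, 0.02, 0.02, 0, 0, -0.045, 0, 0.01, 0.035, 0.05, 0, 0, -0.045, 0, 0.015, 0.05, 0.08, 0, 0, -0.045, 0, 0.019, 0.0645, 0.11, 0, 0, -0.045, 0, 0.019, 0.0645, 0.13, 0, 0, -0.045, 0, 0.019, 0.0645, 0.154, 0, 0, -0.045, 0, 0.019, 0.0645, 0.154, 0, 0, -0.045, 0, 0.019, 0.0645, 0.154, 0, 0, -0.045, 0, 0.019, 0.0645, 0.154, 0, 0, -0.045, 0]
}}

```text
clock: 2.35
eef_pos: [526.5, -222.1, 264.6]
tcp_rot: [3.141, 0.0, 1.613]
contact_force: [-0.5, -0.4, 0.1]
opening: 0.001
```

{"api": "drive_tool", "payload": {
  "targets": [0, 0.013, 0, 0, 0, 0, 0, 0, 0.022, -0.01, 0, 0, 0, 0, 0, 0.034, -0.018, 0, 0, 0, 0, 0, 0.046, -0.023, 0, 0, 0, 0, 0, 0.059, -0.027, 0, 0, 0, 0, 0, 0.072, -0.028, 0, 0, 0, 0, 0, 0.086, -0.027, 0, 0, 0, 0, 0, 0.099, -0.023, 0, 0, 0, 0, 0, 0.112, -0.018, 0, 0, 0, 0, 0, 0.123, -0.01, 0, 0, 0, 0, 0, 0.132, 0, 0, 0, 0, 0, 0, 0.14, 0.01, 0, 0, 0, 0]
}}

```text
clock: 3.35
eef_pos: [666.8, -216.1, 257.3]
tcp_rot: [3.139, 0.002, 1.614]
contact_force: [-11.0, -0.3, 14.9]
opening: 0.003
```

{"api": "drive_tool", "payload": {
  "targets": [0, 0, 0, 0, 0, 0, 0, 0, -0.03, -0.04, 0, 0, 0, 0, 0, -0.06, -0.08, 0, 0, 0, 0, 0, -0.09, -0.12, 0, 0, 0, 0, 0, -0.12, -0.15, 0, 0, 0, 0, 0, -0.15, -0.15, 0, 0, 0, 0, 0, -0.18, -0.15, 0, 0, 0, 0, 0, -0.18, -0.15, 0, 0, 0, 0, 0, -0.18, -0.15, 0, 0, 0, 0]
}}

```text
clock: 4.1
eef_pos: [485.1, -223.4, 406.7]
tcp_rot: [3.137, 0.002, 1.613]
contact_force: [0.8, -0.4, 0.0]
opening: -0.002
```

```bash
python3 - <<'E'
from h import *
f=cam("wrist"); save(f,"w2.png",(300,0,640,400),1.5); f=cam("scene");save(f,"s2.png",(250,100,450,260),3); st(); print(mix(sense()["eef_pos"]))
E
```

```text
{'clock': 4.2, 'qpos': [-0.433, 0.126, 1.702, 0.0, 1.31, -0.476], 'eef_pos': [486.831, -223.303, 405.163], 'tcp_rot': [3.139, 0.001, 1.614], 'contact_force': [-0.097, -0.049, 0.703], 'opening': 0.003}
[-130.91073267   -0.21398366]
```

View pics/w2.png

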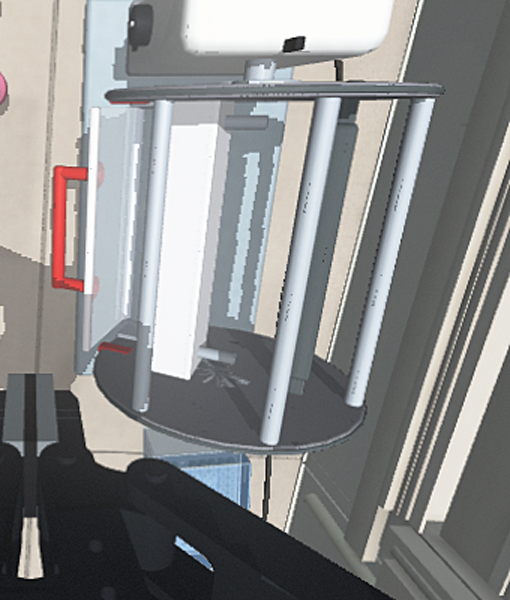

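The carrier is now on the robot side, lid facing the robot with the red handle at crop (70,230), and bar 66 is at upper left (155,250). Next I'll push bar 66.

```bash
python3 - <<'E'
from h import *
P=[(78*np.sin(a)-19.5,0,155+78*np.cos(a)+58) for a in np.radians([-54,-45,-36,-27,-18,-9,0,9,18,25])]
shifts([(-108,0,262)]); print(); shifts(P,[-108,0,262])
E
```

```text
[0.0, 0.023, 0.143]

[0.0, 0.025, 0.003]
[0.0, 0.033, -0.006]
[0.0, 0.043, -0.014]
[0.0, 0.053, -0.02]
[0.0, 0.064, -0.025]
[0.0, 0.076, -0.028]
[0.0, 0.088, -0.029]
[0.0, 0.101, -0.028]
[0.0, 0.113, -0.025]
[0.0, 0.121, -0.022]
```

{"api": "drive_tool", "payload": {
  "targets": [0, 0.006, 0.036, 0, 0, 0, 0, 0, 0.012, 0.072, 0, 0, 0, 0, 0, 0.018, 0.108, 0, 0, 0, 0, 0, 0.023, 0.143, 0, 0, 0, 0, 0, 0.023, 0.143, 0, 0, 0, 0, 0, 0.023, 0.143, 0, 0, 0, 0]
}}

```text
clock: 4.7
eef_pos: [509.5, -221.5, 259.1]
tcp_rot: [-3.138, -0.002, 1.616]
contact_force: [0.1, 0.2, 0.4]
opening: -0.005
```

{"api": "drive_tool", "payload": {
  "targets": [0, 0.012, 0.003, 0, 0, 0, 0, 0, 0.025, 0.003, 0, 0, 0, 0, 0, 0.033, -0.006, 0, 0, 0, 0, 0, 0.043, -0.014, 0, 0, 0, 0, 0, 0.053, -0.02, 0, 0, 0, 0, 0, 0.064, -0.025, 0, 0, 0, 0, 0, 0.076, -0.028, 0, 0, 0, 0, 0, 0.088, -0.029, 0, 0, 0, 0, 0, 0.101, -0.028, 0, 0, 0, 0, 0, 0.113, -0.025, 0, 0, 0, 0, 0, 0.121, -0.022, 0, 0, 0, 0, 0, 0.121, -0.022, 0, 0, 0, 0]
}}

```text
clock: 5.7
eef_pos: [632.4, -217.0, 286.0]
tcp_rot: [3.139, 0.002, 1.615]
contact_force: [-2.8, -0.6, 2.3]
opening: 0.0
```

{"api": "drive_tool", "payload": {
  "targets": [0, -0.005, -0.04, 0, 0, 0, 0, 0, -0.01, -0.08, 0, 0, 0, 0, 0, -0.04, -0.11, 0, 0, 0, 0, 0, -0.08, -0.11, 0, 0, 0, 0, 0, -0.11, -0.11, 0, 0, 0, 0, 0, -0.14, -0.11, 0, 0, 0, 0, 0, -0.14, -0.11, 0, 0, 0, 0, 0, -0.14, -0.11, 0, 0, 0, 0]
}}

```text
clock: 6.37
eef_pos: [490.7, -223.1, 395.8]
tcp_rot: [3.137, 0.002, 1.614]
contact_force: [0.8, 0.2, -0.3]
opening: 0.003
```

```bash
python3 - <<'E'
from h import *
f=cam("wrist"); save(f,"w3.png",(200,0,640,400),1.3); st(); print(mix(sense()["eef_pos"]))
E
```

```text
{'clock': 6.417, 'qpos': [-0.429, 0.139, 1.708, 0.0, 1.289, -0.472], 'eef_pos': [491.591, -223.077, 395.245], 'tcp_rot': [3.137, 0.002, 1.614], 'contact_force': [0.554, 0.757, 0.65], 'opening': 0.001}
[-126.1457702    -0.20220641]
```

View pics/w3.png

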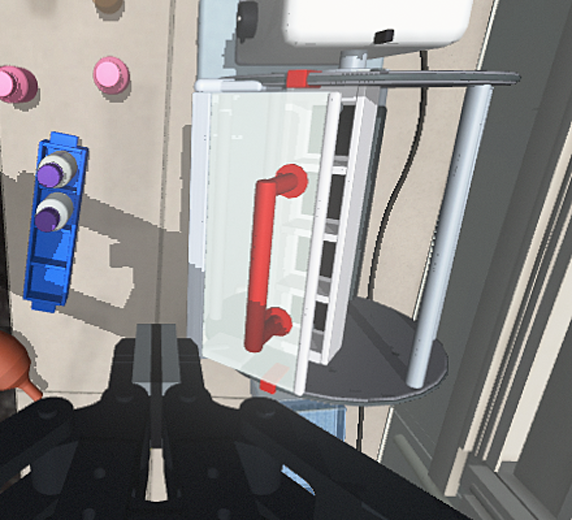

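Carrier nearly up: red handle runs from crop (262,180) to (253,350), lid shut. I'll compute the angle and finish the push on the handle.

```bash
cat >> h.py <<'E'
def theta(f,pix,r=122.1,off=2.35):
    "rotor angle (deg) from a pixel on the lid handle's axis"
    from scipy.optimize import brentq
    o,d=ray(f,*pix); mo=mix(o); md=mix(np.append(AX,0)[:2]+d[:2])
    def P(t): return mo[0]+md[0]*t, o[2]-155+d[2]*t, mo[1]+md[1]*t
    g=lambda t: np.hypot(*P(t)[:2])-r
    tm=-(mo[0]*md[0]+(o[2]-155)*d[2])/(md[0]**2+d[2]**2)
    x,z,y=P(brentq(g,0,tm)); return np.degrees(np.arctan2(x,z))-off,x,z,y
E
python3 - <<'E'
from h import *
f=cam("wrist")
for p in ((401.5,138.5),(398,204),(394.6,269)): t=theta(f,p); print(np.round(t,1))
th=np.radians(t[0])
H=lambda th:(122.1*np.sin(th+.041),155+122.1*np.cos(th+.041))
print(np.round(H(th),1))
P=[(H(t)[0]-19.5,0,H(t)[1]-12+73) for t in np.radians([-48,-42,-36,-30,-24,-18,-12,-6,-2,0])]
shifts([(-105,0,330)]);print();shifts(P,[-126.1,0,395.2]); print(np.round(P,0).tolist())
E
```

```text
[-39.7 -74.   97.1  46.5]
[-39.2 -73.2  97.7   3.9]
[-38.7 -72.3  98.4 -44. ]
[-72.3 253.4]
[0.0, 0.021, 0.065]

[0.0, 0.019, 0.094]
[0.0, 0.029, 0.085]
[0.0, 0.039, 0.078]
[0.0, 0.05, 0.071]
[0.0, 0.062, 0.066]
[0.0, 0.074, 0.062]
[0.0, 0.086, 0.059]
[0.0, 0.099, 0.057]
[0.0, 0.107, 0.057]
[0.0, 0.112, 0.057]
[[-107.0, 0.0, 301.0], [-97.0, 0.0, 310.0], [-87.0, 0.0, 318.0], [-76.0, 0.0, 324.0], [-65.0, 0.0, 329.0], [-52.0, 0.0, 334.0], [-40.0, 0.0, 336.0], [-27.0, 0.0, 338.0], [-19.0, 0.0, 338.0], [-14.0, 0.0, 338.0]]
```

{"api": "drive_tool", "payload": {
  "targets": [0, 0.01, 0.04, 0, 0, 0, 0, 0, 0.019, 0.08, 0, 0, 0, 0, 0, 0.022, 0.09, 0, 0, 0, 0, 0, 0.029, 0.085, 0, 0, 0, 0, 0, 0.039, 0.078, 0, 0, 0, 0, 0, 0.05, 0.071, 0, 0, 0, 0, 0, 0.062, 0.066, 0, 0, 0, 0, 0, 0.074, 0.062, 0, 0, 0, 0, 0, 0.086, 0.059, 0, 0, 0, 0, 0, 0.099, 0.057, 0, 0, 0, 0, 0, 0.109, 0.057, 0, 0, 0, 0, 0, 0.109, 0.057, 0, 0, 0, 0]
}}

```text
clock: 7.47
eef_pos: [601.2, -217.8, 338.8]
tcp_rot: [3.141, 0.001, 1.615]
contact_force: [-4.1, 1.6, 3.3]
opening: -0.003
```

{"api": "drive_tool", "payload": {
  "targets": [0, -0.003, -0.02, 0, 0, 0, 0, 0, -0.01, -0.06, 0, 0, 0, 0, 0, -0.05, -0.09, 0, 0, 0, 0, 0, -0.09, -0.1, 0, 0, 0, 0, 0, -0.13, -0.1, 0, 0, 0, 0, 0, -0.13, -0.1, 0, 0, 0, 0, 0, -0.13, -0.1, 0, 0, 0, 0]
}}

```text
clock: 8.05
eef_pos: [468.6, -223.9, 439.4]
tcp_rot: [3.137, 0.002, 1.614]
contact_force: [0.6, 0.4, 0.2]
opening: 0.001
```

```bash
cat >> h.py <<'E'
def redh(f,x0=300,y1=300):
    hsv=cv2.cvtColor(f["color"],cv2.COLOR_BGR2HSV)
    m=(((hsv[...,0]<6)|(hsv[...,0]>172))&(hsv[...,1]>170)&(hsv[...,2]>90)).astype(np.uint8); m[:,:x0]=0; m[y1:]=0
    n,l,s,c=cv2.connectedComponentsWithStats(m)
    return [(s[i].tolist(),c[i].round(1).tolist()) for i in range(1,n) if s[i,4]>60]
E
python3 - <<'E'
from h import *
f=cam("wrist"); save(f,"w4.png",(240,0,640,400),1.4); st(); print(mix(sense()["eef_pos"])); print(redh(f))
E
```

```text
{'clock': 8.1, 'qpos': [-0.448, 0.08, 1.683, 0.0, 1.375, -0.491], 'eef_pos': [469.943, -223.9, 438.621], 'tcp_rot': [3.137, 0.002, 1.614], 'contact_force': [0.368, 0.399, 0.375], 'opening': -0.001}
[-1.47808859e+02 -5.12249514e-02]
[([517, 55, 16, 13, 179], [524.3, 61.1]), ([512, 121, 29, 23, 310], [522.5, 131.3]), ([517, 132, 40, 125, 1787], [536.0, 193.5]), ([494, 223, 22, 19, 167], [502.7, 230.6]), ([480, 278, 11, 6, 66], [485.0, 280.5])]
```

View pics/w4.png

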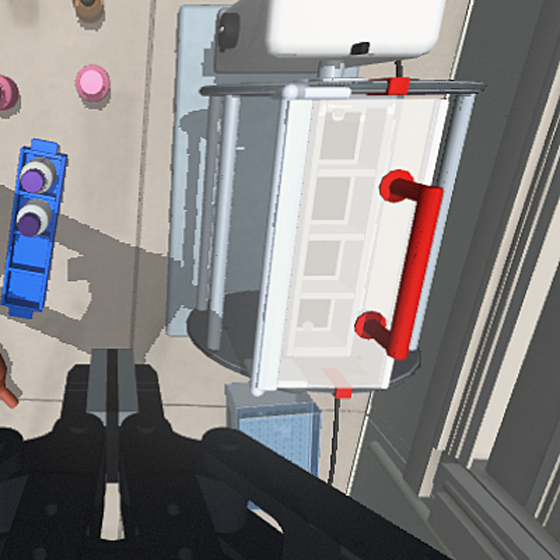

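Lid now on top: handle mid (536,193), marks at (524,61) and (485,280). Now compute the angle, handle position and cap positions (caps at crop (33,181), (28,222)).

```bash
python3 - <<'E'
from h import *
f=cam("wrist")
for p in ((433/1.4+240,190/1.4),(536.5,193),(398/1.4+240,355/1.4)): print(np.round(theta(f,p),1))
for p in ((524.3,61.1),(485,280.5)):
    q=onz(f,*p,240); print("mark",mix(q),q)
shifts([(6,0,400),(6,0,334)])
hsv=cv2.cvtColor(f["color"],cv2.COLOR_BGR2HSV)
m=((hsv[...,0]>120)&(hsv[...,0]<145)&(hsv[...,1]>90)).astype(np.uint8)
n,l,s,c=cv2.connectedComponentsWithStats(m)
for i in range(1,n):
    if s[i,4]>60: print(s[i],onz(f,*c[i],66).round(1))
E
```

```text
[  0.5   6.  122.   44.7]
[  0.3   5.7 122.    4.7]
[  0.6   6.2 121.9 -42.9]
mark [ 0.95786237 91.8149286 ] [ 614.42661521 -125.43492907  240.        ]
mark [  0.87680398 -90.0281516 ] [ 622.52581603 -307.09757061  240.        ]
[0.0, 0.153, 0.038]
[0.0, 0.153, 0.104]
[254 121  17  17 214] [ 399.4 -209.4   66. ]
[251 152  17  17 209] [ 395.8 -249.5   66. ]
```

Rotor at 0.5°. Now grasp the handle and swing the lid open about its hinge.

{"api": "drive_tool", "payload": {
  "targets": [0, 0.04, 0, 0, 0, 0, 0.5, 0, 0.08, 0.01, 0, 0, 0, 0.5, 0, 0.12, 0.02, 0, 0, 0, 0.5, 0, 0.154, 0.04, 0, 0, 0, 0.5, 0, 0.154, 0.06, 0, 0, 0, 0.5, 0, 0.154, 0.08, 0, 0, 0, 0.5, 0, 0.154, 0.095, 0, 0, 0, 0.5, 0, 0.154, 0.107, 0, 0, 0, 0.5, 0, 0.154, 0.107, 0, 0, 0, 0.5, 0, 0.154, 0.107, 0, 0, 0, 0.5]
}}

```text
clock: 8.98
eef_pos: [624.1, -216.6, 328.1]
tcp_rot: [-3.141, -0.0, 1.615]
contact_force: [-0.6, 0.6, 0.2]
opening: 0.499
```

{"api": "drive_tool", "payload": {
  "targets": [0, 0, 0, 0, 0, 0, 0, 0, 0, 0, 0, 0, 0, 0, 0, 0, 0, 0, 0, 0, 0, 0, 0, 0, 0, 0, 0, 0, 0, 0, 0, 0, 0, 0, 0, 0, 0, 0, 0, 0, 0, 0],
  "force": 25
}}

```text
clock: 9.48
eef_pos: [622.8, -217.1, 329.8]
tcp_rot: [-3.142, 0.001, 1.615]
contact_force: [-5.4, 0.3, 4.8]
opening: 0.106
```

```bash
python3 - <<'E'
from h import *
st(); e=sense()["eef_pos"]; print(mix(e))
a0=np.arctan2(34,60); r=np.hypot(34,60)
P=[(r*np.cos(a0+b)-60,0,r*np.sin(a0+b)-34) for b in np.radians(range(9,103,9))]
shifts(P,[0,0,0])
E
```

```text
{'clock': 9.483, 'qpos': [-0.337, 0.385, 1.527, -0.001, 1.229, -0.381], 'eef_pos': [622.807, -217.091, 329.844], 'tcp_rot': [-3.142, 0.001, 1.615], 'contact_force': [-5.358, 0.343, 4.813], 'opening': 0.106}
[ 5.20617136 -0.12530093]
[0.0, -0.006, -0.009]
[0.0, -0.013, -0.017]
[0.0, -0.022, -0.024]
[0.0, -0.031, -0.029]
[0.0, -0.042, -0.032]
[0.0, -0.052, -0.035]
[0.0, -0.063, -0.035]
[0.0, -0.074, -0.034]
[0.0, -0.084, -0.031]
[0.0, -0.094, -0.026]
[0.0, -0.103, -0.02]
```

{"api": "drive_tool", "payload": {
  "targets": [0, -0.006, -0.009, 0, 0, 0, 0, 0, -0.013, -0.017, 0, 0, 0, 0, 0, -0.022, -0.024, 0, 0, 0, 0, 0, -0.031, -0.029, 0, 0, 0, 0, 0, -0.042, -0.032, 0, 0, 0, 0, 0, -0.052, -0.035, 0, 0, 0, 0, 0, -0.063, -0.035, 0, 0, 0, 0, 0, -0.074, -0.034, 0, 0, 0, 0, 0, -0.084, -0.031, 0, 0, 0, 0, 0, -0.094, -0.026, 0, 0, 0, 0, 0, -0.103, -0.02, 0, 0, 0, 0, 0, -0.103, -0.02, 0, 0, 0, 0]
}}

```text
clock: 10.48
eef_pos: [518.0, -221.6, 350.7]
tcp_rot: [-3.141, 0.001, 1.614]
contact_force: [-9.9, 0.3, 10.1]
opening: 0.105
```

{"api": "drive_tool", "payload": {
  "targets": [0, 0, 0, 0, 0, 0, 0.22, 0, 0, 0, 0, 0, 0, 0.22, 0, 0, 0, 0, 0, 0, 0.22, 0, 0, -0.02, 0, 0, 0, 0.22, 0, 0, -0.05, 0, 0, 0, 0.22, 0, 0, -0.08, 0, 0, 0, 0.22, 0, -0.03, -0.11, 0, 0, 0, 0.22, 0, -0.06, -0.12, 0, 0, 0, 0.22, 0, -0.06, -0.12, 0, 0, 0, 0.22]
}}

```text
clock: 11.23
eef_pos: [457.2, -224.1, 473.0]
tcp_rot: [3.138, 0.003, 1.614]
contact_force: [1.9, 0.7, 0.4]
opening: 0.218
```

```bash
python3 - <<'E'
from h import *
f=cam("wrist"); save(f,"w5.png",(240,0,640,400),1.4); st(); print(mix(sense()["eef_pos"]),redh(f))
hsv=cv2.cvtColor(f["color"],cv2.COLOR_BGR2HSV)
m=((hsv[...,0]>120)&(hsv[...,0]<145)&(hsv[...,1]>90)).astype(np.uint8)
n,l,s,c=cv2.connectedComponentsWithStats(m)
for i in range(1,n):
    if s[i,4]>60: print(s[i],onz(f,*c[i],66).round(1))
E
```

```text
{'clock': 11.283, 'qpos': [-0.457, 0.046, 1.65, -0.0, 1.441, -0.5], 'eef_pos': [458.73, -224.064, 471.39], 'tcp_rot': [3.138, 0.002, 1.614], 'contact_force': [0.653, -0.584, 0.01], 'opening': 0.222}
[-159.01769113    0.28963217] [([507, 57, 14, 11, 125], [513.2, 62.5]), ([398, 131, 56, 94, 1490], [414.7, 167.5]), ([412, 239, 29, 10, 246], [425.9, 243.8]), ([474, 257, 11, 8, 78], [479.4, 260.5])]
[268 118  15  15 179] [ 399.5 -209.3   66. ]
[265 147  15  16 175] [ 395.5 -250.    66. ]
```

View pics/w5.png

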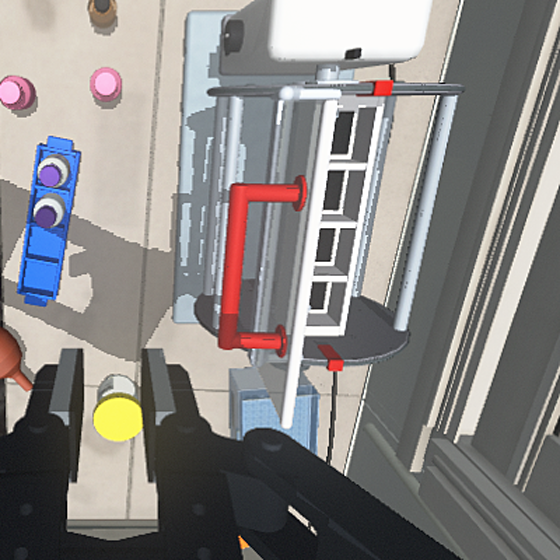

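Lid stands open about 100° with the pockets clear, rack undisturbed. Go to the first vial (near +y end), checking numerically from near.

{"api": "drive_tool", "payload": {
  "targets": [0.004, -0.015, 0.03, 0, 0, 0, 0.65, 0.008, -0.03, 0.07, 0, 0, 0, 0.65, 0.012, -0.045, 0.11, 0, 0, 0, 0.65, 0.0173, -0.0585, 0.15, 0, 0, 0, 0.65, 0.0173, -0.0585, 0.19, 0, 0, 0, 0.65, 0.0173, -0.0585, 0.23, 0, 0, 0, 0.65, 0.0173, -0.0585, 0.27, 0, 0, 0, 0.65, 0.0173, -0.0585, 0.29, 0, 0, 0, 0.65, 0.0173, -0.0585, 0.29, 0, 0, 0, 0.65, 0.0173, -0.0585, 0.29, 0, 0, 0, 0.65]
}}

```text
clock: 12.12
eef_pos: [401.0, -209.0, 177.8]
tcp_rot: [-3.139, -0.002, 1.615]
contact_force: [0.3, 0.1, 0.4]
opening: 0.653
```

```bash
cat >> h.py <<'E'
def caps(f,z=66):
    hsv=cv2.cvtColor(f["color"],cv2.COLOR_BGR2HSV)
    m=((hsv[...,0]>120)&(hsv[...,0]<145)&(hsv[...,1]>90)).astype(np.uint8)
    n,l,s,c=cv2.connectedComponentsWithStats(m)
    return [(s[i].tolist(),c[i].round(1).tolist(),onz(f,*c[i],z).round(1).tolist()) for i in range(1,n) if s[i,4]>60]
def totool(p):
    "world point under the grasp axis -> tool x,y shift (m)"
    s=sense(); Rm=R.from_euler("xyz",s["tcp_rot"]).as_matrix(); d=np.array([p[0],p[1],s["eef_pos"][2]])-s["eef_pos"]; return (Rm.T@d/1e3).round(4)
E
python3 - <<'E'
from h import *
f=cam("wrist"); save(f,"w6.png"); st()
for c in caps(f,64): print(c, totool(c[2]))
m=cam("wrist")
E
```

```text
{'clock': 12.167, 'qpos': [-0.484, 0.264, 2.1, 0.0, 0.777, -0.528], 'eef_pos': [401.85, -209.44, 179.028], 'tcp_rot': [3.141, -0.0, 1.615], 'contact_force': [1.154, -0.293, -0.169], 'opening': 0.649}
([297, 208, 37, 42, 1149], [315.0, 229.2], [399.4, -209.0, 64.0]) [ 0.0005 -0.0024 -0.    ]
([289, 267, 33, 40, 1078], [305.1, 286.9], [394.9, -247.9, 64.0]) [-0.0381 -0.0086 -0.    ]
```

View pics/w6.png

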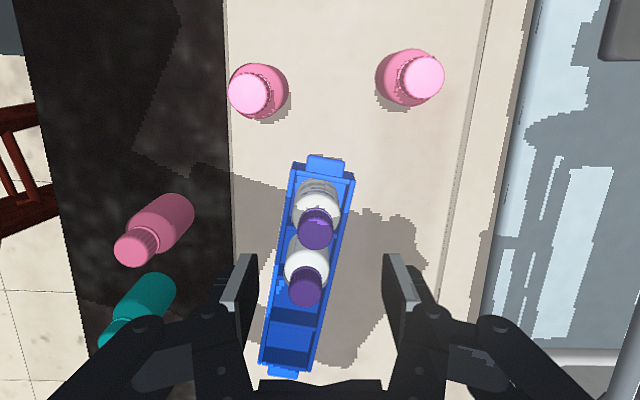

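View shows the first vial (cap (315,229)) between the open jaws, the second at (305,287), jaws clear of everything. Descend, grip, lift.

{"api": "drive_tool", "payload": {
  "targets": [0, -0.002, 0.03, 0, 0, 0, 0.65, 0, -0.002, 0.055, 0, 0, 0, 0.65, 0, -0.002, 0.07, 0, 0, 0, 0.65, 0, -0.002, 0.078, 0, 0, 0, 0.65, 0, -0.002, 0.078, 0, 0, 0, 0.65, 0, -0.002, 0.078, 0, 0, 0, 0, 0, -0.002, 0.078, 0, 0, 0, 0, 0, -0.002, 0.078, 0, 0, 0, 0, 0, -0.002, 0.078, 0, 0, 0, 0, 0, -0.002, 0.078, 0, 0, 0, 0, 0, -0.002, 0.078, 0, 0, 0, 0],
  "force": 25
}}

```text
clock: 13.13
eef_pos: [400.2, -209.9, 101.9]
tcp_rot: [3.139, 0.001, 1.615]
contact_force: [-0.7, 0.2, 7.5]
opening: 0.352
```

{"api": "drive_tool", "payload": {
  "targets": [0, 0, -0.01, 0, 0, 0, 0, 0, 0, -0.035, 0, 0, 0, 0, 0, 0, -0.07, 0, 0, 0, 0, 0, 0, -0.11, 0, 0, 0, 0, 0, 0, -0.15, 0, 0, 0, 0, 0, 0, -0.19, 0, 0, 0, 0, 0, 0, -0.23, 0, 0, 0, 0, 0, 0, -0.27, 0, 0, 0, 0, 0, 0, -0.31, 0, 0, 0, 0, 0, 0, -0.345, 0, 0, 0, 0, 0, 0, -0.345, 0, 0, 0, 0, 0, 0, -0.345, 0, 0, 0, 0]
}}

```text
clock: 14.13
eef_pos: [399.3, -209.4, 448.6]
tcp_rot: [3.137, 0.003, 1.615]
contact_force: [-0.3, -0.1, -1.2]
opening: 0.357
```

```bash
python3 - <<'E'
from h import *
f=cam("wrist"); st(); print(caps(f,64))
for r in redh(f): print(r, mix(onz(f,*r[1],240)).round(1))
print(mix(sense()["eef_pos"]))
shifts([(0,20.5,450),(0,20.5,280)])
E
```

```text
{'clock': 14.183, 'qpos': [-0.486, -0.047, 1.795, 0.0, 1.391, -0.53], 'eef_pos': [398.806, -209.119, 446.573], 'tcp_rot': [3.14, 0.001, 1.615], 'contact_force': [-0.512, -1.318, -1.115], 'opening': 0.355}
[([306, 163, 14, 17, 176], [312.6, 171.4], [394.9, -250.5, 64.0]), ([292, 276, 57, 70, 3062], [319.3, 312.5], [413.8, -476.9, 64.0])]
([578, 80, 33, 12, 171], [600.7, 85.2]) [-2.6 92.2]
([554, 158, 10, 27, 94], [559.7, 170.9]) [-18.1  25.2]
([480, 163, 77, 125, 2848], [506.7, 221.9]) [-53.4 -20.4]
([529, 269, 8, 24, 74], [533.1, 280.9]) [-19.1 -79.5]
[-218.20865975   17.91500141]
[0.003, 0.218, -0.003]
[0.003, 0.218, 0.167]
```

{"api": "drive_tool", "payload": {
  "targets": [0.0026, 0.03, -0.01, 0, 0, 0, 0, 0.0026, 0.065, -0.01, 0, 0, 0, 0, 0.0026, 0.1, -0.01, 0, 0, 0, 0, 0.0026, 0.135, -0.01, 0, 0, 0, 0, 0.0026, 0.17, -0.01, 0, 0, 0, 0, 0.0026, 0.2, -0.01, 0, 0, 0, 0, 0.0026, 0.217, -0.01, 0, 0, 0, 0, 0.0026, 0.217, 0, 0, 0, 0, 0, 0.0026, 0.217, 0.03, 0, 0, 0, 0, 0.0026, 0.217, 0.065, 0, 0, 0, 0, 0.0026, 0.217, 0.1, 0, 0, 0, 0, 0.0026, 0.217, 0.1, 0, 0, 0, 0]
}}

```text
clock: 15.18
eef_pos: [611.3, -196.1, 336.7]
tcp_rot: [-3.128, -0.005, 1.615]
contact_force: [-1.1, 0.6, -1.4]
opening: 0.355
```

```bash
python3 - <<'E'
from h import *
f=cam("wrist"); save(f,"w7.png"); st(); print(mix(sense()["eef_pos"]))
for r in redh(f,0): print(r, mix(onz(f,*r[1],240)).round(1))
shifts([(-1,20.5,276)])
E
```

```text
{'clock': 15.233, 'qpos': [-0.313, 0.355, 1.546, -0.0, 1.25, -0.356], 'eef_pos': [612.833, -196.513, 340.735], 'tcp_rot': [-3.132, -0.003, 1.615], 'contact_force': [0.875, -0.075, -0.275], 'opening': 0.356}
[-3.83166333 20.880449  ]
([314, 99, 21, 18, 281], [324.4, 108.8]) [-3. 91.]
([40, 257, 62, 43, 1744], [67.8, 275.7]) [-143.8    1.1]
[-0.0, 0.003, 0.065]
```

View pics/w7.png

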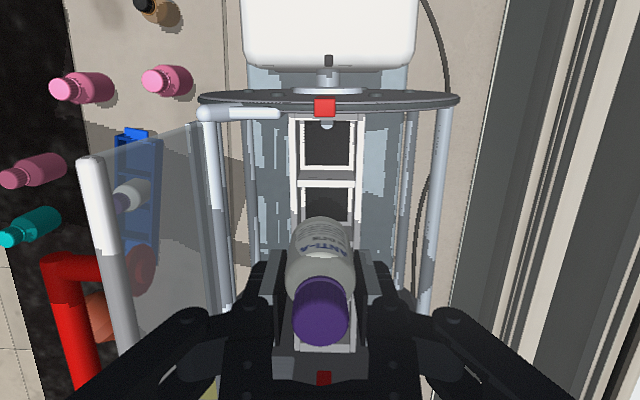

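The vial is held squarely above pocket 1, lid well clear on the left; red mark at (324,109). Lower in and release.

{"api": "drive_tool", "payload": {
  "targets": [0, 0.003, 0.01, 0, 0, 0, 0, 0, 0.003, 0.02, 0, 0, 0, 0, 0, 0.003, 0.03, 0, 0, 0, 0, 0, 0.003, 0.04, 0, 0, 0, 0, 0, 0.003, 0.05, 0, 0, 0, 0, 0, 0.003, 0.058, 0, 0, 0, 0, 0, 0.003, 0.065, 0, 0, 0, 0, 0, 0.003, 0.065, 0, 0, 0, 0, 0, 0.003, 0.065, 0, 0, 0, 0]
}}

```text
clock: 15.98
eef_pos: [620.8, -198.3, 285.5]
tcp_rot: [3.135, 0.004, 1.615]
contact_force: [-5.5, -1.0, 30.2]
opening: 0.358
```

```bash
python3 - <<'E'
from h import *
st(); print(mix(sense()["eef_pos"]))
E
```

```text
{'clock': 15.983, 'qpos': [-0.311, 0.407, 1.595, -0.001, 1.131, -0.355], 'eef_pos': [620.777, -198.311, 285.53], 'tcp_rot': [3.135, 0.004, 1.615], 'contact_force': [-5.467, -0.972, 30.182], 'opening': 0.358}
[ 4.02393681 18.72681828]
```

```bash
python3 - <<'E'
from h import *
f=cam("wrist"); save(f,"w8.png",(180,60,480,400),2); st()
f=cam("scene"); save(f,"s8.png",(260,100,440,260),4)
E
```

```text
{'clock': 16.033, 'qpos': [-0.311, 0.407, 1.595, -0.001, 1.131, -0.355], 'eef_pos': [620.784, -198.327, 285.53], 'tcp_rot': [3.135, 0.004, 1.615], 'contact_force': [-6.657, -0.279, 30.525], 'opening': 0.353}
```

View pics/w8.png

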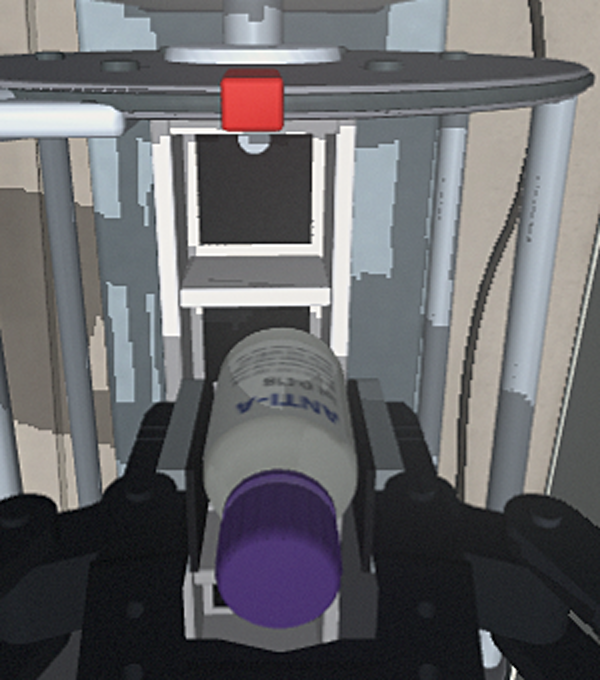

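The vial is about 5 mm too far in +x (vial centre at crop col 280, pocket row centre ≈256), resting on a wall. Lift a little, settle, correct.

{"api": "drive_tool", "payload": {
  "targets": [0, 0, -0.015, 0, 0, 0, 0, 0.001, -0.003, -0.025, 0, 0, 0, 0, 0.001, -0.003, -0.025, 0, 0, 0, 0, 0.001, -0.003, -0.025, 0, 0, 0, 0, 0.001, -0.003, -0.025, 0, 0, 0, 0, 0.001, -0.003, -0.025, 0, 0, 0, 0]
}}

```text
clock: 16.58
eef_pos: [615.8, -196.1, 304.6]
tcp_rot: [-3.141, -0.0, 1.615]
contact_force: [0.7, -0.6, 1.4]
opening: 0.352
```

```bash
cat >> h.py <<'E'
def whites(f,v,u0,u1,thr=200):
    "columns of bright runs on row v"
    g=f["color"][v,u0:u1].min(1)>thr; e=np.flatnonzero(np.diff(np.r_[0,g.astype(int),0])); return (e+u0).reshape(-1,2).tolist()
E
python3 - <<'E'
from h import *
f=cam("wrist"); st(); print(mix(sense()["eef_pos"]))
for r in redh(f,200): print(r, mix(onz(f,*r[1],240)).round(1))
for v in (130,140,160,170): print(v,[(a,b,mix(onz(f,(a+b)/2,v,201)).round(1).tolist()) for a,b in whites(f,v,240,400)])
hsv=cv2.cvtColor(f["color"],cv2.COLOR_BGR2HSV)
for c in caps(f,270): print(c, mix(c[2]))
E
```

```text
{'clock': 16.633, 'qpos': [-0.311, 0.386, 1.584, 0.0, 1.173, -0.355], 'eef_pos': [615.864, -196.105, 304.638], 'tcp_rot': [-3.141, -0.0, 1.615], 'contact_force': [0.478, 0.633, 0.509], 'opening': 0.355}
[-0.78496364 21.15191057]
([309, 103, 26, 22, 562], [321.7, 113.5]) [ 1.3 91.6]
130 [(278, 282, [-19.1, 79.5]), (289, 290, [-14.4, 79.5]), (345, 350, [14.3, 79.5]), (356, 364, [20.4, 79.5])]
140 [(275, 283, [-19.8, 74.5]), (288, 292, [-14.3, 74.5]), (345, 350, [14.4, 74.5]), (356, 364, [20.6, 74.5])]
160 [(275, 283, [-20.2, 64.3]), (288, 292, [-14.6, 64.3]), (344, 349, [14.1, 64.3]), (355, 363, [20.5, 64.3])]
170 [(276, 284, [-19.9, 59.1]), (288, 293, [-14.5, 59.1]), (344, 349, [14.3, 59.0]), (355, 363, [20.7, 59.0])]
([288, 295, 63, 79, 4021], [319.2, 334.7], [617.2, -202.3, 270.0]) [ 0.27067866 14.90291022]
```

```bash
python3 - <<'E'
from h import *
f=cam("wrist"); g=f["color"].min(2)
for u in (300,320,335):
    c=g[110:260,u].astype(int); e=np.flatnonzero(np.diff(np.r_[0,(c>200).astype(int),0])).reshape(-1,2)+110
    print(u,[(a,b,mix(onz(f,u,a,201)).round(1)[1],mix(onz(f,u,b,201)).round(1)[1]) for a,b in e.tolist()])
# vial silhouette bounds by whitish-grey rows near the shoulder
save(f,"w9.png",(220,90,420,400),2.5)
E
```

```text
300 [(125, 127, np.float64(81.9), np.float64(81.0)), (178, 182, np.float64(54.8), np.float64(52.6)), (197, 204, np.float64(44.3), np.float64(40.4))]
320 [(134, 135, np.float64(77.5), np.float64(77.0)), (178, 182, np.float64(54.8), np.float64(52.6)), (196, 204, np.float64(44.9), np.float64(40.4))]
335 [(126, 127, np.float64(81.4), np.float64(80.9)), (178, 182, np.float64(54.8), np.float64(52.6)), (196, 204, np.float64(44.9), np.float64(40.4))]
```

View pics/w9.png

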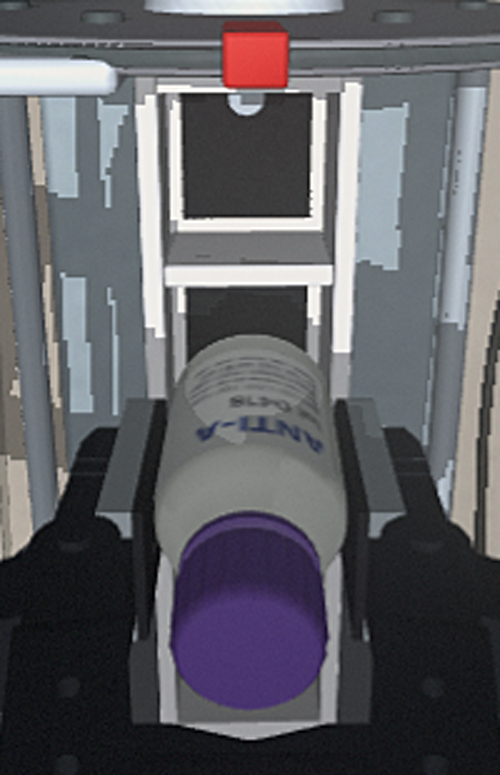

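The vial is now centred in x (crop col 250 vs pocket 248). The divider at y=42.6 says the carrier sits 1.6 mm further in +y, so I shift +1 mm and lower.

{"api": "drive_tool", "payload": {
  "targets": [0.001, 0.001, 0, 0, 0, 0, 0, 0.001, 0.001, 0.006, 0, 0, 0, 0, 0.001, 0.001, 0.012, 0, 0, 0, 0, 0.001, 0.001, 0.018, 0, 0, 0, 0, 0.001, 0.001, 0.024, 0, 0, 0, 0, 0.001, 0.001, 0.029, 0, 0, 0, 0, 0.001, 0.001, 0.029, 0, 0, 0, 0, 0.001, 0.001, 0.029, 0, 0, 0, 0]
}}

```text
clock: 17.35
eef_pos: [617.0, -195.1, 275.6]
tcp_rot: [-3.141, -0.0, 1.615]
contact_force: [2.4, -0.1, -1.5]
opening: 0.353
```

```bash
python3 - <<'E'
from h import *
st(); print(mix(sense()["eef_pos"]))
E
```

```text
{'clock': 17.35, 'qpos': [-0.309, 0.413, 1.61, 0.0, 1.119, -0.353], 'eef_pos': [616.975, -195.139, 275.623], 'tcp_rot': [-3.141, -0.0, 1.615], 'contact_force': [2.434, -0.108, -1.479], 'opening': 0.353}
[ 0.36844005 22.06627923]
```

In freely. Release, rise, and go over to the second vial.

{"api": "drive_tool", "payload": {
  "targets": [0, 0, 0, 0, 0, 0, 0.5, 0, 0, 0, 0, 0, 0, 0.5, 0, 0, 0, 0, 0, 0, 0.5, 0, 0, -0.02, 0, 0, 0, 0.5, 0, 0, -0.05, 0, 0, 0, 0.5, 0, 0, -0.09, 0, 0, 0, 0.5, 0, 0, -0.13, 0, 0, 0, 0.5, 0, 0, -0.165, 0, 0, 0, 0.5, 0, 0, -0.165, 0, 0, 0, 0.5, 0, 0, -0.165, 0, 0, 0, 0.5]
}}

```text
clock: 18.18
eef_pos: [616.9, -195.4, 443.7]
tcp_rot: [3.139, 0.001, 1.615]
contact_force: [-0.2, -0.1, -0.4]
opening: 0.495
```

```bash
python3 - <<'E'
from h import *
f=cam("wrist"); st(); save(f,"w10.png",(180,60,480,400),1.5)
for c in caps(f,241): print(c, mix(c[2]), mix(onz(f,*c[1],64)),totool(onz(f,*c[1],64)))
E
```

```text
{'clock': 18.233, 'qpos': [-0.309, 0.295, 1.414, -0.0, 1.433, -0.353], 'eef_pos': [616.327, -195.2, 441.442], 'tcp_rot': [-3.141, 0.0, 1.615], 'contact_force': [-0.161, 0.766, -0.481], 'opening': 0.503}
([142, 167, 17, 18, 179], [148.7, 175.3], [480.9, -194.9, 241.0]) [-135.55845325   28.42684914] [-224.20025739  -22.18611208] [-4.450e-02 -2.239e-01  1.000e-04]
([304, 169, 25, 24, 446], [316.0, 180.6], [615.7, -193.5, 241.0]) [-0.83193648 23.76147895] [ -2.20503389 -29.94509122] [-0.052  -0.0019  0.    ]
```

First vial stands in its pocket (cap over x=-0.8, y=23.8 in the mixer frame). Now to the second vial.

{"api": "drive_tool", "payload": {
  "targets": [-0.008, -0.04, 0, 0, 0, 0, 0.65, -0.016, -0.08, 0, 0, 0, 0, 0.65, -0.024, -0.12, 0, 0, 0, 0, 0.65, -0.032, -0.16, 0, 0, 0, 0, 0.65, -0.04, -0.2, 0.02, 0, 0, 0, 0.65, -0.045, -0.223, 0.06, 0, 0, 0, 0.65, -0.045, -0.223, 0.1, 0, 0, 0, 0.65, -0.045, -0.223, 0.14, 0, 0, 0, 0.65, -0.045, -0.223, 0.18, 0, 0, 0, 0.65, -0.045, -0.223, 0.22, 0, 0, 0, 0.65, -0.045, -0.223, 0.25, 0, 0, 0, 0.65, -0.045, -0.223, 0.26, 0, 0, 0, 0.65]
}}

```text
clock: 19.23
eef_pos: [392.2, -247.7, 175.9]
tcp_rot: [-3.133, -0.006, 1.615]
contact_force: [-0.6, 0.5, -0.3]
opening: 0.651
```

{"api": "drive_tool", "payload": {
  "targets": [0, 0, 0, 0, 0, 0, 0.65, 0, 0, 0, 0, 0, 0, 0.65, 0, 0, 0, 0, 0, 0, 0.65, 0, 0, 0, 0, 0, 0, 0.65]
}}

```text
clock: 19.57
eef_pos: [397.0, -250.5, 183.1]
tcp_rot: [3.139, 0.002, 1.615]
contact_force: [-0.0, 0.1, -0.4]
opening: 0.651
```

```bash
python3 - <<'E'
from h import *
f=cam("wrist"); st()
for c in caps(f,62): print(c, totool(c[2]))
E
```

```text
{'clock': 19.617, 'qpos': [-0.566, 0.278, 2.067, -0.0, 0.794, -0.61], 'eef_pos': [396.925, -250.502, 183.061], 'tcp_rot': [3.139, 0.002, 1.615], 'contact_force': [0.464, 0.115, 0.219], 'opening': 0.65}
([296, 202, 35, 40, 1089], [313.3, 222.2], [394.8, -249.8, 62.0]) [ 0.0008 -0.0021 -0.    ]
```

{"api": "drive_tool", "payload": {
  "targets": [0, -0.002, 0.03, 0, 0, 0, 0.65, 0, -0.002, 0.055, 0, 0, 0, 0.65, 0, -0.002, 0.07, 0, 0, 0, 0.65, 0, -0.002, 0.082, 0, 0, 0, 0.65, 0, -0.002, 0.082, 0, 0, 0, 0.65, 0, -0.002, 0.082, 0, 0, 0, 0, 0, -0.002, 0.082, 0, 0, 0, 0, 0, -0.002, 0.082, 0, 0, 0, 0, 0, -0.002, 0.082, 0, 0, 0, 0, 0, -0.002, 0.082, 0, 0, 0, 0, 0, -0.002, 0.082, 0, 0, 0, 0],
  "force": 25
}}

```text
clock: 20.53
eef_pos: [394.8, -250.5, 100.7]
tcp_rot: [3.14, 0.001, 1.615]
contact_force: [-1.0, -0.0, 7.9]
opening: 0.35
```

{"api": "drive_tool", "payload": {
  "targets": [0, 0, -0.01, 0, 0, 0, 0, 0, 0, -0.035, 0, 0, 0, 0, 0, 0, -0.07, 0, 0, 0, 0, 0, 0, -0.11, 0, 0, 0, 0, 0, 0, -0.15, 0, 0, 0, 0, 0, 0, -0.19, 0, 0, 0, 0, 0, 0, -0.23, 0, 0, 0, 0, 0, 0, -0.27, 0, 0, 0, 0, 0, 0, -0.31, 0, 0, 0, 0, 0, 0, -0.35, 0, 0, 0, 0, 0, 0, -0.35, 0, 0, 0, 0, 0, 0, -0.35, 0, 0, 0, 0]
}}

```text
clock: 21.53
eef_pos: [394.3, -250.1, 452.6]
tcp_rot: [3.137, 0.003, 1.615]
contact_force: [-0.7, -0.3, -1.0]
opening: 0.356
```

{"api": "drive_tool", "payload": {
  "targets": [0, 0, 0, 0, 0, 0, 0, 0, 0, 0, 0, 0, 0, 0, 0, 0, 0, 0, 0, 0, 0]
}}

```text
clock: 21.78
eef_pos: [393.5, -249.7, 448.0]
tcp_rot: [-3.139, -0.002, 1.615]
contact_force: [-0.3, 0.3, -0.6]
opening: 0.355
```

```bash
python3 - <<'E'
from h import *
f=cam("wrist"); st(); print(caps(f,64))
print(mix(sense()["eef_pos"])); shifts([(0.4,-19,450),(.4,-19,310)])
E
```

```text
{'clock': 21.833, 'qpos': [-0.569, -0.017, 1.763, 0.0, 1.398, -0.613], 'eef_pos': [393.651, -249.78, 448.073], 'tcp_rot': [-3.14, -0.001, 1.615], 'contact_force': [0.906, -0.206, -0.867], 'opening': 0.352}
[([599, 112, 23, 27, 425], [609.6, 125.3], [761.1, -211.9, 64.0]), ([293, 276, 55, 67, 2450], [318.3, 314.4], [403.6, -517.8, 64.0])]
[-225.18774125  -22.47228116]
[0.003, 0.226, -0.002]
[0.003, 0.226, 0.138]
```

{"api": "drive_tool", "payload": {
  "targets": [0.0035, 0.035, -0.005, 0, 0, 0, 0, 0.0035, 0.07, -0.005, 0, 0, 0, 0, 0.0035, 0.105, -0.005, 0, 0, 0, 0, 0.0035, 0.14, -0.005, 0, 0, 0, 0, 0.0035, 0.175, -0.005, 0, 0, 0, 0, 0.0035, 0.205, -0.005, 0, 0, 0, 0, 0.0035, 0.2255, -0.005, 0, 0, 0, 0, 0.0035, 0.2255, 0.01, 0, 0, 0, 0, 0.0035, 0.2255, 0.045, 0, 0, 0, 0, 0.0035, 0.2255, 0.08, 0, 0, 0, 0, 0.0035, 0.2255, 0.115, 0, 0, 0, 0, 0.0035, 0.2255, 0.138, 0, 0, 0, 0]
}}

```text
clock: 22.83
eef_pos: [617.7, -236.0, 306.4]
tcp_rot: [-3.136, -0.002, 1.615]
contact_force: [-1.2, 0.7, -0.3]
opening: 0.354
```

{"api": "drive_tool", "payload": {
  "targets": [0, 0, 0, 0, 0, 0, 0, 0, 0, 0, 0, 0, 0, 0, 0, 0, 0, 0, 0, 0, 0, 0, 0, 0, 0, 0, 0, 0]
}}

```text
clock: 23.17
eef_pos: [620.1, -237.0, 313.6]
tcp_rot: [3.139, 0.001, 1.615]
contact_force: [0.5, 0.0, 0.3]
opening: 0.351
```

```bash
python3 - <<'E'
from h import *
f=cam("wrist"); st(); print(mix(sense()["eef_pos"])); save(f,"w11.png",(180,40,480,400),1.6)
for v in (110,125,140,150): print(v,[(a,b,mix(onz(f,(a+b)/2,v,201)).round(1).tolist()) for a,b in whites(f,v,240,400)])
for c in caps(f,241): print(c, mix(c[2]))
shifts([(.3,-18.9,276)])
E
```

```text
{'clock': 23.217, 'qpos': [-0.367, 0.403, 1.536, 0.0, 1.199, -0.411], 'eef_pos': [620.044, -236.973, 313.63], 'tcp_rot': [3.139, 0.001, 1.615], 'contact_force': [0.131, 0.603, -1.193], 'opening': 0.354}
[  1.55202909 -19.86261416]
110 [(270, 278, [-19.9, 47.0]), (349, 357, [20.4, 47.0])]
125 [(270, 278, [-20.3, 39.5]), (339, 344, [14.6, 39.4]), (349, 357, [20.6, 39.4])]
140 [(271, 279, [-20.1, 31.7]), (292, 328, [-1.7, 31.7]), (339, 344, [14.8, 31.6]), (348, 356, [20.3, 31.6])]
150 [(271, 279, [-20.3, 26.4]), (286, 296, [-11.9, 26.4]), (325, 330, [7.5, 26.3]), (340, 343, [14.9, 26.3]), (348, 356, [20.5, 26.3]), (399, 400, [45.6, 26.3])]
([287, 153, 47, 46, 1648], [309.8, 175.6], [615.6, -193.5, 241.0]) [-0.93183525 23.76597743]
([293, 276, 55, 68, 2969], [319.8, 310.9], [622.8, -261.9, 241.0]) [  3.1839147  -44.88866992]
[0.001, -0.001, 0.038]
```

View pics/w11.png

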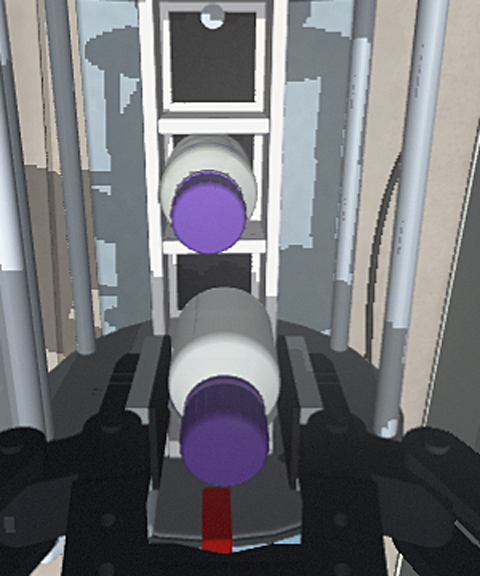

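The first vial stands in pocket 1; the second is above pocket 2, a bit right (col 222 vs 213). Shift -2 mm and lower, release.

{"api": "drive_tool", "payload": {
  "targets": [0.001, -0.002, 0, 0, 0, 0, 0, 0.001, -0.002, 0.007, 0, 0, 0, 0, 0.001, -0.002, 0.013, 0, 0, 0, 0, 0.001, -0.002, 0.019, 0, 0, 0, 0, 0.001, -0.002, 0.025, 0, 0, 0, 0, 0.001, -0.002, 0.031, 0, 0, 0, 0, 0.001, -0.002, 0.037, 0, 0, 0, 0, 0.001, -0.002, 0.037, 0, 0, 0, 0, 0.001, -0.002, 0.037, 0, 0, 0, 0]
}}

```text
clock: 23.97
eef_pos: [618.0, -235.8, 274.0]
tcp_rot: [3.14, 0.0, 1.615]
contact_force: [6.1, -0.3, -1.7]
opening: 0.353
```

```bash
python3 - <<'E'
from h import *
st(); print(mix(sense()["eef_pos"]))
E
```

```text
{'clock': 23.967, 'qpos': [-0.367, 0.435, 1.579, 0.0, 1.126, -0.411], 'eef_pos': [617.972, -235.775, 274.041], 'tcp_rot': [3.14, 0.0, 1.615], 'contact_force': [6.08, -0.331, -1.699], 'opening': 0.353}
[ -0.46413316 -18.57249598]
```

{"api": "drive_tool", "payload": {
  "targets": [0, 0, 0, 0, 0, 0, 0.5, 0, 0, 0, 0, 0, 0, 0.5, 0, 0, 0, 0, 0, 0, 0.5, 0, 0, -0.02, 0, 0, 0, 0.5, 0, 0, -0.05, 0, 0, 0, 0.5, 0, 0, -0.09, 0, 0, 0, 0.5, 0, 0, -0.13, 0, 0, 0, 0.5, 0, 0, -0.165, 0, 0, 0, 0.5, 0, 0, -0.165, 0, 0, 0, 0.5, 0, 0, -0.165, 0, 0, 0, 0.5]
}}

```text
clock: 24.8
eef_pos: [617.6, -236.0, 441.7]
tcp_rot: [3.138, 0.002, 1.615]
contact_force: [-0.4, 0.8, -1.0]
opening: 0.502
```

{"api": "drive_tool", "payload": {
  "targets": [0.0185, -0.04, 0, 0, 0, 0, 0, 0.0185, -0.08, 0, 0, 0, 0, 0, 0.0185, -0.12, 0, 0, 0, 0, 0, 0.0185, -0.15, 0, 0, 0, 0, 0, 0.0185, -0.15, 0, 0, 0, 0, 0, 0.0185, -0.15, 0, 0, 0, 0, 0, 0.0185, -0.15, 0, 0, 0, 0, 0]
}}

```text
clock: 25.38
eef_pos: [466.6, -223.9, 438.5]
tcp_rot: [-3.141, -0.001, 1.614]
contact_force: [-0.3, 0.8, -0.7]
opening: -0.001
```

```bash
python3 - <<'E'
from h import *
f=cam("wrist"); st(); e=sense()["eef_pos"];print(mix(e)); save(f,"w12.png",(180,0,640,400),1.3)
for c in caps(f,241): print(c, mix(c[2]))
for r in redh(f,200): print(r, mix(onz(f,*r[1],240)).round(1))
P=[(-55+69*np.cos(a)-19.5,1,243+69*np.sin(a)-10+73) for a in np.radians([130,122,114,106,98,90,82,74,66,58])]
shifts([(-150,1,360)]);print();shifts(P,[-150,1,360])
E
```

```text
{'clock': 25.433, 'qpos': [-0.45, 0.078, 1.685, 0.0, 1.38, -0.494], 'eef_pos': [467.061, -223.877, 438.56], 'tcp_rot': [-3.141, -0.001, 1.615], 'contact_force': [-0.006, 0.202, -0.55], 'opening': -0.001}
[-1.50686726e+02  1.01434886e-01]
([489, 141, 35, 28, 678], [507.1, 154.8], [612.0, -192.7, 241.0]) [-4.49220301 24.72711289]
([484, 189, 32, 28, 562], [500.8, 203.1], [615.6, -232.6, 241.0]) [ -2.69074148 -15.2944405 ]
([524, 56, 17, 13, 178], [531.8, 62.4]) [ 1.8 91.7]
([388, 140, 58, 96, 1650], [405.1, 176.7]) [-81.8   6.9]
([486, 278, 12, 8, 87], [491.3, 281.5]) [  1.7 -89.6]
[0.001, 0.001, 0.079]

[0.0, 0.031, 0.001]
[0.0, 0.039, -0.005]
[0.0, 0.047, -0.009]
[0.0, 0.056, -0.012]
[0.0, 0.066, -0.014]
[0.0, 0.076, -0.015]
[0.0, 0.085, -0.014]
[0.0, 0.095, -0.012]
[0.0, 0.104, -0.009]
[0.0, 0.112, -0.005]
```

View pics/w12.png

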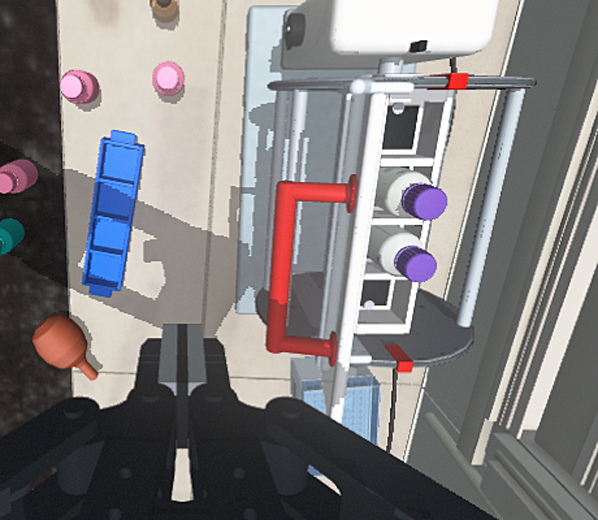

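Both vials upright in pockets 1 and 2, rack empty, lid open, rotor mark at x≈1.8 (≈1°). Push the lid over from behind the handle.

{"api": "drive_tool", "payload": {
  "targets": [0.001, 0.001, 0.04, 0, 0, 0, 0, 0.001, 0.001, 0.079, 0, 0, 0, 0, 0.001, 0.015, 0.08, 0, 0, 0, 0, 0.001, 0.032, 0.08, 0, 0, 0, 0, 0.001, 0.04, 0.074, 0, 0, 0, 0, 0.001, 0.048, 0.07, 0, 0, 0, 0, 0.001, 0.057, 0.067, 0, 0, 0, 0, 0.001, 0.067, 0.065, 0, 0, 0, 0, 0.001, 0.077, 0.064, 0, 0, 0, 0, 0.001, 0.086, 0.065, 0, 0, 0, 0, 0.001, 0.096, 0.067, 0, 0, 0, 0, 0.001, 0.105, 0.07, 0, 0, 0, 0]
}}

```text
clock: 26.43
eef_pos: [572.8, -218.2, 369.5]
tcp_rot: [3.141, 0.0, 1.615]
contact_force: [-0.2, 0.3, 1.3]
opening: 0.003
```

```bash
python3 - <<'E'
from h import *
f=cam("wrist"); st(); e=sense()["eef_pos"];print(mix(e)); save(f,"w13.png",(180,0,640,400),1.3)
for r in redh(f,150): print(r, mix(onz(f,*r[1],300)).round(1))
E
```

```text
{'clock': 26.483, 'qpos': [-0.366, 0.282, 1.587, 0.0, 1.272, -0.41], 'eef_pos': [573.678, -218.037, 368.355], 'tcp_rot': [3.141, -0.0, 1.615], 'contact_force': [1.196, 0.598, -0.179], 'opening': -0.002}
[-43.91514219   1.13979517]
([356, 192, 19, 73, 734], [366.1, 234.2]) [-23.   18.8]
([357, 287, 12, 13, 74], [362.0, 295.0]) [-23.6 -12.6]
```

Lid is now only about 33° open. Lift, step over the handle, and press it down home.

{"api": "drive_tool", "payload": {
  "targets": [0, -0.003, -0.015, 0, 0, 0, 0, 0, -0.003, -0.03, 0, 0, 0, 0, 0, 0.022, -0.03, 0, 0, 0, 0, 0, 0.024, -0.015, 0, 0, 0, 0, 0, 0.03, -0.008, 0, 0, 0, 0, 0, 0.036, -0.003, 0, 0, 0, 0, 0, 0.041, 0.002, 0, 0, 0, 0, 0, 0.046, 0.009, 0, 0, 0, 0, 0, 0.048, 0.014, 0, 0, 0, 0, 0, 0.048, 0.018, 0, 0, 0, 0, 0, 0.048, 0.022, 0, 0, 0, 0, 0, 0.048, 0.022, 0, 0, 0, 0]
}}

```text
clock: 27.48
eef_pos: [622.7, -216.5, 350.1]
tcp_rot: [3.132, 0.002, 1.615]
contact_force: [9.6, 0.1, 8.8]
opening: -0.001
```

```bash
python3 - <<'E'
from h import *
st(); print(mix(sense()["eef_pos"]))
E
```

```text
{'clock': 27.483, 'qpos': [-0.337, 0.365, 1.511, 0.001, 1.255, -0.382], 'eef_pos': [622.746, -216.467, 350.084], 'tcp_rot': [3.132, 0.002, 1.615], 'contact_force': [9.645, 0.082, 8.774], 'opening': -0.001}
[5.17378956 0.5011991 ]
```

{"api": "drive_tool", "payload": {
  "targets": [0, 0, -0.04, 0, 0, 0, 0, 0, 0, -0.08, 0, 0, 0, 0, 0, -0.04, -0.09, 0, 0, 0, 0, 0, -0.08, -0.09, 0, 0, 0, 0, 0, -0.12, -0.09, 0, 0, 0, 0, 0, -0.15, -0.09, 0, 0, 0, 0, 0, -0.15, -0.09, 0, 0, 0, 0, 0, -0.15, -0.09, 0, 0, 0, 0]
}}

```text
clock: 28.15
eef_pos: [468.3, -222.8, 437.4]
tcp_rot: [3.141, -0.0, 1.613]
contact_force: [0.9, 0.5, 0.8]
opening: 0.001
```

```bash
python3 - <<'E'
from h import *
f=cam("wrist"); st(); save(f,"w14.png",(180,0,640,400),1.3)
print(caps(f,241))
for r in redh(f,200): print(r, mix(onz(f,*r[1],240)).round(1), mix(onz(f,*r[1],277)).round(1))
f=cam("scene"); print([(r[0],r[1]) for r in redh(f,250,260)]); save(f,"s14.png",(270,90,450,260),4)
for n,p in (("shut",277),("20deg",None)):
    b=0 if p else np.radians(20); a=np.arctan2(34,60)+b
    for y in (-45,0,45): 
        w=world((-55+69*np.cos(a),y+1.6)); print(n,y,proj(f,[*w,243+69*np.sin(a)]).round(1))
E
```

```text
{'clock': 28.2, 'qpos': [-0.446, 0.081, 1.684, 0.0, 1.376, -0.489], 'eef_pos': [469.44, -222.817, 437.315], 'tcp_rot': [3.141, -0.0, 1.614], 'contact_force': [1.484, 0.019, -0.154], 'opening': -0.003}
[]
([511, 57, 17, 13, 175], [519.1, 63.4]) [-5.6 91.8] [-25.3  91. ]
([506, 124, 27, 24, 292], [517.1, 134.3]) [ 2.3 41.4] [-18.5  47.5]
([509, 137, 39, 125, 1823], [527.5, 197.0]) [19.8 -9.2] [-3.3  3.9]
([489, 227, 23, 20, 125], [500.9, 233.6]) [  3.8 -41.8] [-17.1 -24.1]
[]
shut -45 [357.5 142.4]
shut 0 [342.2 138.5]
shut 45 [327.3 134.8]
20deg -45 [354.9 137.9]
20deg 0 [339.4 134.1]
20deg 45 [324.4 130.3]
```

The rotor slipped to about -4° and the handle is at x≈-3.5; the press was off-centre. Press again straight down over the handle.

{"api": "drive_tool", "payload": {
  "targets": [0, 0.04, 0, 0, 0, 0, 0, 0, 0.08, 0, 0, 0, 0, 0, 0, 0.12, 0, 0, 0, 0, 0, 0, 0.145, 0.02, 0, 0, 0, 0, 0, 0.145, 0.05, 0, 0, 0, 0, 0, 0.145, 0.065, 0, 0, 0, 0, 0, 0.145, 0.065, 0, 0, 0, 0, 0, 0.145, 0.065, 0, 0, 0, 0, 0, 0.145, 0.075, 0, 0, 0, 0, 0, 0.145, 0.082, 0, 0, 0, 0, 0, 0.145, 0.089, 0, 0, 0, 0, 0, 0.145, 0.089, 0, 0, 0, 0]
}}

```text
clock: 29.25
eef_pos: [615.8, -216.6, 354.0]
tcp_rot: [3.134, 0.002, 1.615]
contact_force: [-3.6, 3.9, 24.4]
opening: -0.003
```

{"api": "drive_tool", "payload": {
  "targets": [0, 0, 0.003, 0, 0, 0, 0, 0, 0, 0.006, 0, 0, 0, 0, 0, 0, 0.006, 0, 0, 0, 0, 0, 0, 0.006, 0, 0, 0, 0, 0, 0, 0.006, 0, 0, 0, 0]
}}

```text
clock: 29.67
eef_pos: [617.5, -216.5, 353.2]
tcp_rot: [3.126, 0.004, 1.615]
contact_force: [-7.5, 8.2, 52.8]
opening: 0.002
```

```bash
python3 - <<'E'
from h import *
st(); print(mix(sense()["eef_pos"]))
E
```

```text
{'clock': 29.667, 'qpos': [-0.34, 0.352, 1.523, 0.002, 1.251, -0.385], 'eef_pos': [617.47, -216.512, 353.203], 'tcp_rot': [3.126, 0.004, 1.615], 'contact_force': [-7.454, 8.184, 52.833], 'opening': 0.002}
[-0.0993731   0.69341783]
```

Hard stop at 53 N with the handle at its shut height, so the lid is home. Now the inversion: first lift off and stand behind the handle.

{"api": "drive_tool", "payload": {
  "targets": [0, 0, -0.02, 0, 0, 0, 0, 0, 0, -0.05, 0, 0, 0, 0, 0, -0.025, -0.06, 0, 0, 0, 0, 0, -0.04, -0.06, 0, 0, 0, 0, 0, -0.04, -0.06, 0, 0, 0, 0, 0, -0.04, -0.06, 0, 0, 0, 0, 0, -0.04, -0.06, 0, 0, 0, 0]
}}

```text
clock: 30.25
eef_pos: [574.7, -218.2, 402.4]
tcp_rot: [3.141, 0.0, 1.614]
contact_force: [-0.4, 0.4, 0.4]
opening: -0.001
```

```bash
python3 - <<'E'
from h import *
st(); e=sense()["eef_pos"]; print(mix(e))
f=cam("wrist"); 
for r in redh(f,150): print(r, mix(onz(f,*r[1],240)).round(1), mix(onz(f,*r[1],277)).round(1))
H=lambda th:(122.1*np.sin(th+.041),155+122.1*np.cos(th+.041))
P=[(H(t)[0]-19.5,1,H(t)[1]-9+73) for t in np.radians([-10,-4,2,8,14,20,26,30])]
shifts([(-45,1,338)]+P)
E
```

```text
{'clock': 30.25, 'qpos': [-0.365, 0.261, 1.541, 0.0, 1.339, -0.409], 'eef_pos': [574.671, -218.189, 402.369], 'tcp_rot': [3.141, 0.0, 1.614], 'contact_force': [-0.416, 0.427, 0.382], 'opening': -0.001}
[-42.93017686   0.94335342]
([381, 187, 14, 52, 365], [388.1, 217.2]) [  7.7 -12.2] [-0.1  3.4]
[-0.0, -0.002, 0.064]
[-0.0, 0.007, 0.062]
[-0.0, 0.02, 0.061]
[-0.0, 0.033, 0.061]
[-0.0, 0.045, 0.063]
[-0.0, 0.058, 0.066]
[-0.0, 0.07, 0.07]
[-0.0, 0.081, 0.076]
[-0.0, 0.089, 0.08]
```

{"api": "drive_tool", "payload": {
  "targets": [0, -0.002, 0.035, 0, 0, 0, 0, 0, -0.002, 0.062, 0, 0, 0, 0, 0, 0.007, 0.062, 0, 0, 0, 0, 0, 0.02, 0.061, 0, 0, 0, 0, 0, 0.033, 0.061, 0, 0, 0, 0, 0, 0.045, 0.063, 0, 0, 0, 0, 0, 0.058, 0.066, 0, 0, 0, 0, 0, 0.07, 0.07, 0, 0, 0, 0, 0, 0.081, 0.076, 0, 0, 0, 0, 0, 0.089, 0.08, 0, 0, 0, 0, 0, 0.089, 0.08, 0, 0, 0, 0]
}}

```text
clock: 31.22
eef_pos: [665.3, -214.0, 322.9]
tcp_rot: [-3.141, 0.0, 1.615]
contact_force: [0.4, 0.2, 0.6]
opening: 0.002
```

{"api": "drive_tool", "payload": {
  "targets": [0, -0.005, -0.02, 0, 0, 0, 0, 0, -0.008, -0.06, 0, 0, 0, 0, 0, -0.05, -0.08, 0, 0, 0, 0, 0, -0.09, -0.08, 0, 0, 0, 0, 0, -0.13, -0.08, 0, 0, 0, 0, 0, -0.15, -0.08, 0, 0, 0, 0, 0, -0.15, -0.08, 0, 0, 0, 0, 0, -0.15, -0.08, 0, 0, 0, 0]
}}

```text
clock: 31.88
eef_pos: [513.8, -221.0, 404.1]
tcp_rot: [3.139, 0.001, 1.614]
contact_force: [0.8, 0.4, 0.4]
opening: -0.003
```

```bash
python3 - <<'E'
from h import *
st(); e=sense()["eef_pos"]; print(mix(e))
f=cam("wrist"); save(f,"w15.png",(180,0,640,400),1.3)
for r in redh(f,150): print(r, np.round(theta(f,r[1]),1) if r[0][4]>800 else "")
P=[(78*np.sin(a)-19.5,1,155+78*np.cos(a)+60) for a in np.radians([-44,-36,-28,-20,-12,-4,4,14,24,34,44,54,60])]
shifts([(-105,1,290),(-95,1,268)]+P)
E
```

```text
{'clock': 31.883, 'qpos': [-0.409, 0.167, 1.656, 0.0, 1.316, -0.452], 'eef_pos': [513.833, -221.048, 404.079], 'tcp_rot': [3.139, 0.001, 1.614], 'contact_force': [0.751, 0.446, 0.356], 'opening': -0.003}
[-103.8353732     0.82387013]
([519, 55, 31, 14, 196], [540.2, 62.1]) 
([513, 127, 90, 143, 3439], [565.7, 197.0]) [ 23.6  53.4 109.8  10.8]
[0.0, -0.002, 0.114]
[0.0, 0.008, 0.136]
[0.0, 0.029, 0.133]
[0.0, 0.038, 0.126]
[0.0, 0.047, 0.12]
[0.0, 0.057, 0.115]
[0.0, 0.067, 0.112]
[0.0, 0.078, 0.111]
[0.0, 0.089, 0.111]
[0.0, 0.102, 0.113]
[0.0, 0.115, 0.117]
[0.0, 0.127, 0.124]
[0.0, 0.138, 0.133]
[0.0, 0.147, 0.143]
[0.0, 0.151, 0.15]
```

{"api": "drive_tool", "payload": {
  "targets": [0, -0.002, 0.04, 0, 0, 0, 0, 0, -0.002, 0.08, 0, 0, 0, 0, 0, 0, 0.115, 0, 0, 0, 0, 0, 0.01, 0.135, 0, 0, 0, 0, 0, 0.02, 0.135, 0, 0, 0, 0, 0, 0.03, 0.132, 0, 0, 0, 0, 0, 0.038, 0.126, 0, 0, 0, 0, 0, 0.047, 0.12, 0, 0, 0, 0, 0, 0.057, 0.115, 0, 0, 0, 0, 0, 0.067, 0.112, 0, 0, 0, 0, 0, 0.078, 0.111, 0, 0, 0, 0]
}}

```text
clock: 32.85
eef_pos: [589.8, -217.3, 293.9]
tcp_rot: [-3.136, -0.0, 1.615]
contact_force: [-17.9, 1.2, 12.6]
opening: 0.001
```

```bash
python3 - <<'E'
from h import *
st(); e=sense()["eef_pos"]; print(mix(e))
E
```

```text
{'clock': 32.85, 'qpos': [-0.355, 0.37, 1.632, -0.002, 1.145, -0.398], 'eef_pos': [589.832, -217.266, 293.862], 'tcp_rot': [-3.136, -0.0, 1.615], 'contact_force': [-17.915, 1.216, 12.609], 'opening': 0.001}
[-27.74292336   1.18310048]
```

{"api": "drive_tool", "payload": {
  "targets": [0, 0.011, 0, 0, 0, 0, 0, 0, 0.024, 0.002, 0, 0, 0, 0, 0, 0.037, 0.006, 0, 0, 0, 0, 0, 0.049, 0.013, 0, 0, 0, 0, 0, 0.06, 0.022, 0, 0, 0, 0, 0, 0.069, 0.032, 0, 0, 0, 0, 0, 0.074, 0.038, 0, 0, 0, 0, 0, 0.074, 0.038, 0, 0, 0, 0]
}}

```text
clock: 33.52
eef_pos: [667.1, -214.1, 256.1]
tcp_rot: [3.14, 0.001, 1.615]
contact_force: [-2.2, 0.8, 0.1]
opening: 0.0
```

{"api": "drive_tool", "payload": {
  "targets": [0, -0.02, -0.04, 0, 0, 0, 0, 0, -0.05, -0.08, 0, 0, 0, 0, 0, -0.08, -0.12, 0, 0, 0, 0, 0, -0.11, -0.15, 0, 0, 0, 0, 0, -0.15, -0.15, 0, 0, 0, 0, 0, -0.17, -0.15, 0, 0, 0, 0, 0, -0.17, -0.15, 0, 0, 0, 0, 0, -0.17, -0.15, 0, 0, 0, 0]
}}

```text
clock: 34.18
eef_pos: [495.5, -221.9, 407.4]
tcp_rot: [3.136, 0.003, 1.614]
contact_force: [0.7, -1.1, -0.4]
opening: -0.001
```

```bash
cat > bars.py <<'E'
from h import *
f=cam("wrist"); st(); print(mix(sense()["eef_pos"]))
# vertical-ish bright bars: columns on a row half way between the wheels at mixer y=0
import sys
save(f,sys.argv[1],(180,0,640,400),1.3)
g=cv2.GaussianBlur(f["color"],(3,3),0).min(2)
best=[]
def pts(phi):
    return np.array([proj(f,[*world((78*np.sin(phi),y+1.6)),155+78*np.cos(phi)]) for y in range(-70,75,6)])
lo,hi=map(float,sys.argv[2:4])
for d in np.arange(lo,hi,1):
    # bar visible: brightness along the line minus that 9 mm to either side
    def s(phi):
        p=pts(phi); p=p[(p[:,1]>2)&(p[:,1]<330)&(p[:,0]<635)].astype(int); return np.median(g[p[:,1],p[:,0]])
    a=np.radians(d); best.append((s(a)-.5*(s(a-.12)+s(a+.12)),d))
print(sorted(best)[::-1][:8])
E
python3 bars.py w16.png -75 30
```

```text
{'clock': 34.233, 'qpos': [-0.423, 0.138, 1.685, 0.0, 1.313, -0.467], 'eef_pos': [496.322, -221.844, 406.478], 'tcp_rot': [3.137, 0.002, 1.614], 'contact_force': [0.489, -0.924, 0.404], 'opening': 0.001}
[-121.36452707    0.81600163]
[(np.float64(118.0), np.float64(-51.0)), (np.float64(115.0), np.float64(-52.0)), (np.float64(103.5), np.float64(-50.0)), (np.float64(94.5), np.float64(-53.0)), (np.float64(93.5), np.float64(-21.0)), (np.float64(93.5), np.float64(-25.0)), (np.float64(91.5), np.float64(-23.0)), (np.float64(91.0), np.float64(-22.0))]
```

Bar 180 is at -51° (rotor ≈129°). Push it through to the upside-down position and dwell there.

{"api": "drive_tool", "payload": {
  "targets": [0, 0.008, 0.036, 0, 0, 0, 0, 0, 0.015, 0.072, 0, 0, 0, 0, 0, 0.02, 0.108, 0, 0, 0, 0, 0, 0.026, 0.143, 0, 0, 0, 0, 0, 0.034, 0.143, 0, 0, 0, 0, 0, 0.042, 0.1435, 0, 0, 0, 0, 0, 0.051, 0.1335, 0, 0, 0, 0, 0, 0.063, 0.1255, 0, 0, 0, 0, 0, 0.075, 0.1205, 0, 0, 0, 0, 0, 0.088, 0.1165, 0, 0, 0, 0, 0, 0.101, 0.1155, 0, 0, 0, 0, 0, 0.101, 0.1155, 0, 0, 0, 0]
}}

```text
clock: 35.23
eef_pos: [598.4, -217.1, 292.0]
tcp_rot: [3.141, 0.001, 1.616]
contact_force: [-5.4, 0.5, 3.7]
opening: -0.001
```

{"api": "drive_tool", "payload": {
  "targets": [0, 0, 0, 0, 0, 0, 0, 0, 0, 0, 0, 0, 0, 0, 0, 0, 0, 0, 0, 0, 0, 0, 0, 0, 0, 0, 0, 0, 0, 0, 0, 0, 0, 0, 0, 0, 0, 0, 0, 0, 0, 0, 0, 0, 0, 0, 0, 0, 0]
}}

```text
clock: 35.82
eef_pos: [596.5, -217.1, 288.0]
tcp_rot: [3.141, 0.0, 1.615]
contact_force: [0.3, 0.0, 0.0]
opening: -0.001
```

```bash
python3 - <<'E'
from h import *
st(); print(mix(sense()["eef_pos"]))
f=cam("scene"); save(f,"s17.png",(250,90,450,260),3)
f=cam("side"); save(f,"sd17.png",(200,100,480,300),3)
f=cam("wrist"); save(f,"w17.png"); print(redh(f,0,400),caps(f,100))
E
```

```text
{'clock': 35.817, 'qpos': [-0.352, 0.383, 1.627, 0.0, 1.132, -0.396], 'eef_pos': [596.481, -217.149, 288.014], 'tcp_rot': [3.141, 0.0, 1.615], 'contact_force': [0.326, 0.029, 0.035], 'opening': -0.001}
[-21.0950528    1.00062839]
[] []
```

Bar 180 at top: rotor ≈180°, dwelt about 0.7 s. Continue round.

{"api": "drive_tool", "payload": {
  "targets": [0, 0.014, 0.001, 0, 0, 0, 0, 0, 0.027, 0.005, 0, 0, 0, 0, 0, 0.04, 0.01, 0, 0, 0, 0, 0, 0.051, 0.018, 0, 0, 0, 0, 0, 0.06, 0.028, 0, 0, 0, 0, 0, 0.068, 0.036, 0, 0, 0, 0, 0, 0.068, 0.036, 0, 0, 0, 0]
}}

```text
clock: 36.55
eef_pos: [668.5, -214.6, 254.6]
tcp_rot: [3.132, 0.003, 1.615]
contact_force: [14.3, 0.2, 7.3]
opening: 0.003
```

{"api": "drive_tool", "payload": {
  "targets": [0, -0.02, -0.04, 0, 0, 0, 0, 0, -0.05, -0.08, 0, 0, 0, 0, 0, -0.08, -0.12, 0, 0, 0, 0, 0, -0.11, -0.15, 0, 0, 0, 0, 0, -0.15, -0.15, 0, 0, 0, 0, 0, -0.18, -0.15, 0, 0, 0, 0, 0, -0.18, -0.15, 0, 0, 0, 0, 0, -0.18, -0.15, 0, 0, 0, 0]
}}

```text
clock: 37.22
eef_pos: [482.7, -222.2, 402.9]
tcp_rot: [3.14, 0.001, 1.613]
contact_force: [0.9, 1.2, 0.2]
opening: 0.002
```

```bash
python3 bars.py w18.png -75 30; python3 - <<'E'
from h import *
f=cam("wrist"); print(redh(f,200),caps(f,150))
E
```

```text
{'clock': 37.267, 'qpos': [-0.433, 0.124, 1.71, 0.0, 1.306, -0.476], 'eef_pos': [484.058, -222.22, 402.597], 'tcp_rot': [3.14, 0.001, 1.614], 'contact_force': [0.342, -0.622, -0.849], 'opening': 0.0}
[-133.63277836    0.99246616]
[(np.float64(98.5), np.float64(7.0)), (np.float64(91.0), np.float64(17.0)), (np.float64(89.5), np.float64(-7.0)), (np.float64(89.0), np.float64(-12.0)), (np.float64(86.0), np.float64(18.0)), (np.float64(80.5), np.float64(-11.0)), (np.float64(74.5), np.float64(8.0)), (np.float64(74.0), np.float64(6.0))]
[([339, 115, 20, 7, 66], [348.1, 117.8]), ([333, 122, 9, 65, 345], [337.4, 158.4])] [([369, 128, 17, 21, 238], [376.3, 137.7], [536.8, -191.5, 150.0]), ([367, 169, 17, 20, 232], [374.6, 179.0], [539.0, -231.3, 150.0])]
```

Caps of both vials visible through the shut lid at (376,138), (375,179). Push bar 66 as before.

{"api": "drive_tool", "payload": {
  "targets": [0, 0.006, 0.036, 0, 0, 0, 0, 0, 0.014, 0.072, 0, 0, 0, 0, 0, 0.02, 0.108, 0, 0, 0, 0, 0, 0.026, 0.14, 0, 0, 0, 0, 0, 0.036, 0.141, 0, 0, 0, 0, 0, 0.046, 0.141, 0, 0, 0, 0, 0, 0.055, 0.137, 0, 0, 0, 0, 0, 0.063, 0.13, 0, 0, 0, 0, 0, 0.072, 0.123, 0, 0, 0, 0, 0, 0.081, 0.118, 0, 0, 0, 0, 0, 0.09, 0.115, 0, 0, 0, 0, 0, 0.102, 0.112, 0, 0, 0, 0]
}}

```text
clock: 38.32
eef_pos: [584.7, -217.6, 292.6]
tcp_rot: [-3.136, -0.0, 1.615]
contact_force: [-15.6, 1.1, 6.5]
opening: 0.003
```

{"api": "drive_tool", "payload": {
  "targets": [0, 0.012, -0.001, 0, 0, 0, 0, 0, 0.025, 0, 0, 0, 0, 0, 0, 0.037, 0.003, 0, 0, 0, 0, 0, 0.045, 0.006, 0, 0, 0, 0, 0, 0.045, 0.006, 0, 0, 0, 0]
}}

```text
clock: 38.73
eef_pos: [633.4, -215.5, 287.4]
tcp_rot: [3.14, 0.001, 1.615]
contact_force: [-2.4, 1.8, 3.9]
opening: 0.002
```

{"api": "drive_tool", "payload": {
  "targets": [0, -0.005, -0.04, 0, 0, 0, 0, 0, -0.01, -0.08, 0, 0, 0, 0, 0, -0.04, -0.11, 0, 0, 0, 0, 0, -0.08, -0.11, 0, 0, 0, 0, 0, -0.11, -0.11, 0, 0, 0, 0, 0, -0.14, -0.11, 0, 0, 0, 0, 0, -0.14, -0.11, 0, 0, 0, 0, 0, -0.14, -0.11, 0, 0, 0, 0]
}}

```text
clock: 39.4
eef_pos: [491.9, -222.1, 397.5]
tcp_rot: [3.137, 0.002, 1.614]
contact_force: [-0.2, -0.2, 1.4]
opening: -0.005
```

```bash
python3 - <<'E'
from h import *
f=cam("wrist"); st(); print(mix(sense()["eef_pos"])); save(f,"w19.png",(200,0,640,400),1.3)
for r in redh(f,200): print(r, np.round(theta(f,r[1]),1) if r[0][4]>800 else "")
print(caps(f,150))
E
```

```text
{'clock': 39.45, 'qpos': [-0.426, 0.139, 1.705, 0.0, 1.293, -0.47], 'eef_pos': [492.711, -222.08, 396.919], 'tcp_rot': [3.137, 0.002, 1.614], 'contact_force': [0.052, 0.021, -0.151], 'opening': 0.0}
[-124.98202207    0.74266521]
[]
```

```bash
python3 - <<'E'
from h import *
def red(f,y1=320):
    hsv=cv2.cvtColor(f["color"],cv2.COLOR_BGR2HSV); m=(((hsv[...,0]<8)|(hsv[...,0]>170))&(hsv[...,1]>130)&(hsv[...,2]>60)).astype(np.uint8); m[y1:]=0; m[:,:280]=0
    n,l,s,c=cv2.connectedComponentsWithStats(m); return [(s[i].tolist(),c[i].round(1).tolist()) for i in range(1,n) if s[i,4]>30]
f=cam("wrist")
for r in red(f): print(r)
hsv=cv2.cvtColor(cv2.imread("pics/w3.png"),cv2.COLOR_BGR2HSV); print(hsv[260,258], cv2.cvtColor(f["color"],cv2.COLOR_BGR2HSV)[200,396:402])
print(caps(f,200))
E
```

```text
([418, 56, 22, 13, 205], [425.9, 61.9])
([387, 128, 47, 144, 2094], [402.8, 190.3])
([403, 238, 19, 21, 178], [414.0, 246.8])
([398, 293, 12, 11, 78], [403.2, 298.0])
[  1 163 229] [[  0 164 227]
 [  1 164 233]
 [  0 164 236]
 [  1 166 235]
 [  0 163 231]
 [  1 167 228]]
[]
```

Handle at col ~399 on row 200, which is rotor ≈-39°, as before. Final push on the handle to the top.

{"api": "drive_tool", "payload": {
  "targets": [0, 0.01, 0.04, 0, 0, 0, 0, 0, 0.018, 0.08, 0, 0, 0, 0, 0, 0.021, 0.091, 0, 0, 0, 0, 0, 0.028, 0.087, 0, 0, 0, 0, 0, 0.038, 0.08, 0, 0, 0, 0, 0, 0.049, 0.073, 0, 0, 0, 0, 0, 0.061, 0.068, 0, 0, 0, 0, 0, 0.073, 0.064, 0, 0, 0, 0, 0, 0.085, 0.061, 0, 0, 0, 0, 0, 0.098, 0.059, 0, 0, 0, 0, 0, 0.108, 0.059, 0, 0, 0, 0, 0, 0.108, 0.059, 0, 0, 0, 0]
}}

```text
clock: 40.5
eef_pos: [601.2, -216.9, 338.1]
tcp_rot: [3.141, 0.001, 1.615]
contact_force: [-2.1, 0.9, 2.0]
opening: -0.0
```

{"api": "drive_tool", "payload": {
  "targets": [0, -0.005, 0, 0, 0, 0, 0, 0, -0.005, -0.05, 0, 0, 0, 0, 0, -0.05, -0.09, 0, 0, 0, 0, 0, -0.09, -0.1, 0, 0, 0, 0, 0, -0.13, -0.1, 0, 0, 0, 0, 0, -0.13, -0.1, 0, 0, 0, 0, 0, -0.13, -0.1, 0, 0, 0, 0]
}}

```text
clock: 41.08
eef_pos: [466.7, -222.9, 438.6]
tcp_rot: [3.138, 0.002, 1.614]
contact_force: [0.6, 0.5, 0.0]
opening: 0.003
```

```bash
sed -i 's/hsv\[...,1\]>170)&(hsv\[...,2\]>90/hsv[...,1]>140)\&(hsv[...,2]>70/' h.py; python3 - <<'E'
from h import *
f=cam("wrist"); save(f,"w20.png",(150,0,640,400),1.5); st(); print(mix(sense()["eef_pos"]))
for r in redh(f): print(r, mix(onz(f,*r[1],240)).round(1), np.round(theta(f,r[1]),1) if r[0][4]>800 else "")
E
```

```text
{'clock': 41.133, 'qpos': [-0.447, 0.077, 1.687, 0.0, 1.373, -0.49], 'eef_pos': [468.498, -222.971, 437.876], 'tcp_rot': [3.138, 0.002, 1.614], 'contact_force': [0.477, 0.204, -0.263], 'opening': 0.002}
[-149.21098417    0.94181873]
([520, 57, 17, 12, 178], [527.8, 62.5]) [ 0.2 91.8] 
([497, 123, 64, 136, 2768], [533.7, 189.1]) [23.5 -3.7] [ -2.5  -0.3 122.1   8.7]
([482, 279, 12, 8, 78], [487.8, 282.0]) [  0.1 -90.5]
```

View pics/w20.png

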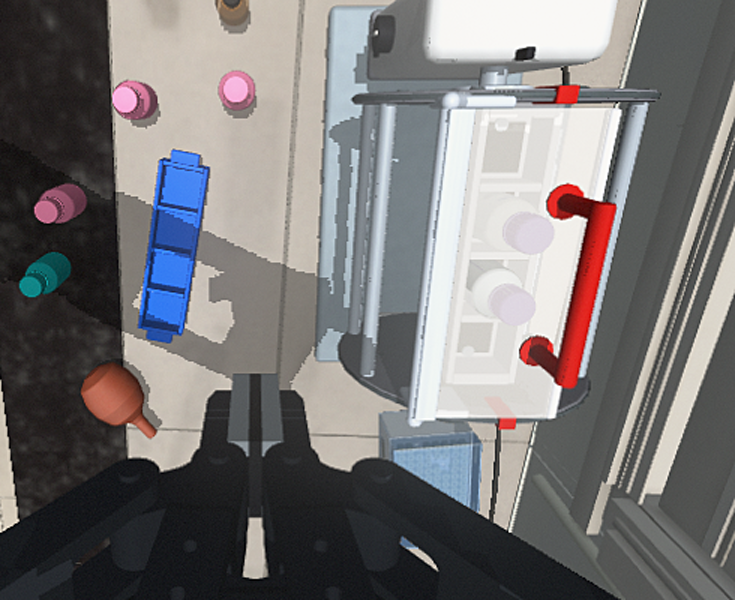

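The last picture shows marks straight up (crop (567,94), (507,423)), handle at (584,295) and both vials upright in pockets 1 and 2 under the shut lid. The arm is clear. Hand in.

```bash
python3 - <<'E'
from h import *
f=cam("wrist"); print(np.round(theta(f,(539.7,196.7)),1))
st(); sign_off()
E
```

```text
[  0.7   6.5 121.9   3.1]
{'clock': 41.183, 'qpos': [-0.446, 0.08, 1.686, 0.0, 1.372, -0.49], 'eef_pos': [469.564, -222.937, 437.109], 'tcp_rot': [3.138, 0.002, 1.614], 'contact_force': [-0.037, -0.228, -0.425], 'opening': 0.002}
the job is handed in; nothing more can be done
```

The job is done and handed in at about 41 s on the clock. I turned the rotor up, opened the lid and put both white vials (only two were there) in pockets 1 and 2. I then pressed the lid home, turned the rotor right over in the same direction with a pause of about 0.7 s upside down, and brought it back to the top.

- **Final checks:** The marks sit within about 0.5° and the handle within about 1° of straight up. The handle lies where it does with the lid shut, and both vials stand upright under the lid. The arm is clear, and the yellow-lidded cup and the oil bottle were never approached.
- **Problems on the way:** The first vial caught on a pocket wall at about 30 N, so I lifted and re-centred it. My first press on the lid was off-centre and turned the rotor about 4°. I pressed again, centred, up to a hard stop at 53 N.
- **Not confirmed by picture:** The upside-down angle was judged only from the finger and tie-bar position (about 180°), and the lid being home only from that hard stop and the handle position.

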